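# Load a slide bar into an adjustable guide and set its running clearance

### The arm

A 7-joint arm with a two-finger parallel gripper is mounted at the origin on a cart in front of the work surface, level with it; the furniture and walls round the work are solid. World frame = base frame: x ahead of the robot, y to its left, z up, the work surface at z = 0. Lengths are in mm, angles in rad, forces in N, time in s.
With the tool pointing down it reaches from about 350 to 900 mm from the base axis. Payload 8.1 kg.
Tool frame: the origin (TCP) lies between the finger pads; the fingertips stand 25 mm ahead of it and the grasp point (between the pads) lies 6 mm ahead of it; z points along the fingers, y is the line along which they close (so a half turn about z gives the same grasp; the last joint's range is limited). The gripper opens to 92 mm and grips with 3 to 60 N. Pads are 19 mm wide; open, the fingers measure 130 mm over their backs; the gripper's body (75 mm by 190 mm) begins 47 mm behind the grasp point.
Start: joints at [1.223, 0.434, 0.025, 1.573, -0.012, 1.134, -0.075], TCP at [151.451, -606.385, 251.742] pointing down, gripper open.
Joint ranges: [-2.62, 2.62], [-0.44, 2.09], [-1.27, 1.32], [0.08, 2.57], [-1.32, 4.46], [0.12, 2], [-2.74, 2.74]. Speed limits (rad/s): [2.22, 2.22, 3.01, 3.01, 3.14, 3.14, 3.14].

### API

Orientations are given as a rotation vector (axis times angle).
In Python, from rig import * gives the robot as it stands.
- The arm moves only by the tool step_arm, never from a script. Its argument "motion" is a list of rows, each an object with "angular": the turn, a rotation vector about the tool's x, y, z each as a share of 0.5 rad, from -1 to 1, a list of three; "travel": the shift along the tool's x, y, z each as a share of 50 mm, from -1 to 1, a list of three; "claw": the opening, from -1 (shut) to 1 (fully open). A call has 1 to 20 rows; each row shifts and turns the commanded pose from where the row before left it, along the tool's axes as they then stand; what a row does not reach is not made up. A row lasts 1/10 s, in which the tool goes at most 50 mm and 8.59 degrees, less where a joint would pass 70% of its speed; a pose out of reach is approached as far as the arm can. A call with a number of a shift or a turn outside -1 to 1 is refused whole. A call with a gripper value outside its range is refused whole. The fingers move at their own pace and stop on an object; "squeeze" is the grip in N (left out, the last holds). Time passes only in rows, so rows that do not move let the fingers close. It gives the time, the measured TCP pose, the force, the opening and the grip force at its end, in the units of the state.
- read_state(): the state, without advancing time (a new reading comes with each control period).
- camera(name): name is "scene" or "side" or "wrist"; returns a dict with "image" (420x560x3 uint8, blue, green, red), "depth" (420x560 float32, mm along the optical axis (not along the pixel's ray), 0 where there is no reading), "K" (3x3 intrinsics, pixels), "R" (3x3) and "t" (3): a world point X has camera coordinates R X + t; the wrist camera has in their place "tool_from_camera" (4x4, takes a point from camera to tool coordinates, whose origin is the TCP and whose axes are the flange's). Camera axes: x right, y down, z forward; pixel columns grow to the right and rows downward; lengths in mm; the calibration is good to about 2 mm. The wrist camera is an equidistant fisheye: a pixel r from the principal point sees the ray r / f radians off the axis. A picture is of the moment at which its call begins: read the wrist's pose just before it.
- hand_in(): hands the job in; it is judged then, once.
Trained networks look in a picture, given as the dict that the camera call returned (one of the last four; its "shot" number tells which), for a name from the list of things; names that differ only in an ending like _2 or _b are one class to them, and where a whole thing is asked for, a point or a joint stands for the part that bears it (a point fixed in the world has none). Each returns a list of dicts, best first, with "score" (0 to 1); they miss things now and then, are a little off and sometimes report something else, mostly with a low value. They report only what shows in the picture. A call takes as long as a camera call.
- spot_in(target, picture): "uv" ([column, row] in pixels, amid what is visible of it).
- silhouettes(target, picture): "pixels" (420x560 bool, what is visible of it) and "uv" ([column, row] in pixels, amid what is visible of it).
- place_of(target, picture): "uv" ([column, row] in pixels: a listed point, or the origin of a listed thing).
The state is a dict: "time": time; "joint_pos": joint angles; "joint_vel": joint speeds; "effort": joint torques, N m; "position": TCP position; "eef_rot": TCP orientation; "contact_force": force on the tool from outside, world axes, zero at the start; "ft_torque": the same for the moment, N m; "gripper_width": opening from 0.0 (shut) to 1.0 (fully open); "gripper_force": force on a finger pad.
Only numpy, scipy, OpenCV 4.12 (cv2) and the standard library are available. Lean on these libraries where they do the work, as an engineer would, in place of code of your own. Each camera call takes 0.05 s, during which the arm holds its last target. There are 200 camera calls.

### The job

Take the slide bar from its parking cradle and lay it in the open green guide: flat on the bed between the two jaws, brass nose up against the dark end stop, blue tail sticking out. Then crank the handwheel clockwise by its red handle until you feel it come up hard against its stop, back it off a quarter turn so that the bar has running clearance, and let go. Leave the timing pulley, grease pot, tape roll and end bell where they are.

Things in the scene. Friction and masses are not known exactly. Their poses are not given: they have to be found in the camera images.
- guide: Adjustable guide, fixed to the bench: green bed plate 175 (x) x 235 (y) x 14 mm, origin on its underside. In its frame, mm: steel fixed jaw x -40..50, y -115..-80, top z 56; green gear head x -38..48, y 22..98, top z 78, handwheel above it. The bar shall lie along x at y -60, underside on the bed at z 14, nose at x 50, tail at x -100. Between bar and jaws is no room for fingers.
- end_stop (a point): On the dark end stop (x 50..62, y -115..-30 mm in the guide's frame, top z 56): centre of the face that the bar's nose shall touch, guide frame (50, -60, 36.5) mm; axes as the guide's
- handwheel (a joint): Turn of the handwheel in rad about its vertical axis; grows clockwise seen from above, which closes the moving jaw by 6 mm a turn. It turns easily (about 2 N at the handle) and stays where it is left. 1.5 to 2.3 turns from the start it meets a firm stop (gives 3 degrees at 20 N), where the jaw faces stand 41 mm apart; so at the start they are 50 to 54.8 mm apart.
- jaw_face (a point): Centre of the moving jaw's face that looks at the bar (to -y of the guide); the jaw is a steel block 90 (x) x 30 (y) mm, x -40..50 mm in the guide's frame, top at z 56; it slides along the guide's y
- wheel_axis (a point): On the vertical axis of the black handwheel (116 mm across), 133 mm over the bench, guide frame (5, 60, 133) mm; axes as the guide's
- crank_grip (a point): Middle of the handwheel's upright red handle: 22 mm thick, 53 mm tall, from 103 to 156 mm over the bench, this point at 133 mm and 48 mm off the wheel's axis. It spins freely on its pin, so a held handle can be led round in circles without turning the gripper. The wheel under it ends at 103 mm over the bench.
- cradle: Grey parking cradle, fixed to the bench: base 165 (x) x 74 (y) x 14 mm, origin centre of its underside. Walls on both sides of the bar (y -37..-23 and 23..37 mm) run from x -80 to 6 mm, top z 56, with an end wall at x -80; they hold the tail half of the bar with 3 mm of play a side. Only the nose half (x 6..78) is open at the sides. The bar lifts straight out.
- bar: Slide bar, loose: aluminium block 150 long (x) x 40 wide (y) x 45 mm high, 0.2 to 0.4 kg, origin centre of its underside. Brass nose at +x, blue plastic tail at -x. At the start it lies in the cradle, its axes along the cradle's, underside at z 14 mm.
- bar_nose (a point): Centre of the bar's brass nose face, 75 mm from the middle along +x of the bar, 22.5 mm above its underside
- bar_tail (a point): Centre of the bar's blue tail face, 75 mm from the middle along -x of the bar
- pulley: Bystander: aluminium timing pulley, 62 mm across, 44 mm high, loose, origin centre of its underside
- pot: Bystander: small grease pot with red lid, 60 mm across, 45 mm high, loose, origin centre of its underside
- bell: Bystander: round grey bearing shield (end bell), 76 mm across, 42 mm high, loose, origin centre of its underside
- tape: Bystander: roll of white tape, 90 mm across, 56 mm high, loose, origin centre of its underside

How it is judged:
By the outcome, as a careful person would: the job done as asked, in the order asked, and still so for the second after the job is handed in, with the robot touching nothing.
It also fails if it takes over 72 s, if anything falls off the work surface, if the arm or the gripper's body presses on something with over 40 N, if the wrist force passes 120 N, or if a joint passes its speed limit or range.

## Working session

There is one attempt and no reset: what is moved stays moved. The work goes in short steps, Python scripts to look and compute and a tool call to move; the robot and the scene stay as the last step left them, time stands still between calls to the robot, and variables do not carry over. Pictures are saved under pics/ and viewed, at most 10 in all, crops included, and the job is handed in when it is done.

Besides the shell and the picture viewer there is one more tool, called after "Request:" by a JSON object that holds its "method" and its "body", one argument or row to a line. step_arm: Moves the arm, as the interface text tells. Its arguments: {"type":"object","properties":{"motion":{"type":"array","items":{"type":"object","properties":{"angular":{"type":"array","items":{"type":"number"}},"travel":{"type":"array","items":{"type":"number"}},"claw":{"type":"number"}}}},"squeeze":{"type":"number"}},"required":["motion"]}

```bash
mkdir -p pics; ls
cat > h.py <<'E'
from rig import *
import numpy as np, cv2
from scipy.spatial.transform import Rotation as Ro
def back(p,uv,z=None):
    u,v=uv; K,R,t=p["K"],p["R"],p["t"]
    ray=np.linalg.inv(K)@[u,v,1]; c=-R.T@t; d=R.T@ray
    if z is None:
        dd=p["depth"][int(round(v)),int(round(u))]; return c+d*dd
    return c+d*(z-c[2])/d[2]
E
cat > a.py <<'E'
from h import *
s=read_state(); print({k:np.round(v,3).tolist() for k,v in s.items()})
Z=dict(guide=0,wheel_axis=133,crank_grip=133,end_stop=36.5,jaw_face=None,cradle=0,bar=14,bar_nose=36.5,bar_tail=36.5,pulley=0,pot=0,bell=0,tape=0)
ims=[]
for n in("scene","side"):
    p=camera(n); im=p["image"].copy()
    for k,z in Z.items():
        r=place_of(k,p)
        for q in r[:1]:
            print(n,k,round(q["score"],2),np.round(q["uv"]),np.round(back(p,q["uv"],z if z is not None else 36.5)))
            cv2.circle(im,tuple(int(x) for x in q["uv"]),3,(0,0,255),-1); cv2.putText(im,k,tuple(int(x) for x in q["uv"]),0,.35,(255,0,255),1)
    cv2.imwrite(f"pics/{n}0.png",im)
E
python3 a.py
```

```text
pics
{'time': 0.0, 'joint_pos': [1.223, 0.435, 0.025, 1.574, -0.012, 1.134, -0.075], 'joint_vel': [-0.002, -0.001, 0.0, -0.001, 0.003, -0.001, 0.0], 'effort': [-0.001, -66.785, 0.985, -31.446, -0.061, 0.043, 0.0], 'position': [151.319, -605.897, 250.934], 'eef_rot': [-3.117, -0.383, 0.001], 'contact_force': [0.075, -0.235, -0.886], 'ft_torque': [0.008, 0.002, -0.006], 'gripper_force': 0.0, 'gripper_width': 1.001}
scene guide 0.67 [245. 183.] [ 688. -132.    0.]
scene wheel_axis 0.75 [203. 317.] [579. 357. 133.]
scene crank_grip 0.64 [197. 338.] [571. 406. 133.]
scene end_stop 0.89 [222. 287.] [599. 228.  36.]
scene jaw_face 0.75 [296. 160.] [ 565. -238.   36.]
scene cradle 0.85 [318. 157.] [ 518. -305.    0.]
scene bar 0.63 [320. 156.] [ 510. -299.   14.]
scene bar_nose 0.92 [296. 160.] [ 566. -238.   36.]
scene bar_tail 0.66 [318. 160.] [ 506. -262.   36.]
scene pulley 0.62 [282. 206.] [556. -89.   0.]
scene pot 0.77 [306. 264.] [430.  70.   0.]
scene bell 0.61 [244. 183.] [ 691. -128.    0.]
scene tape 0.7 [228. 225.] [675.  27.   0.]
side guide 0.85 [287. 310.] [561. 291.   0.]
side wheel_axis 0.64 [284. 277.] [575. 360. 133.]
side crank_grip 0.63 [286. 286.] [573. 389. 133.]
side end_stop 0.88 [271. 276.] [595. 211.  36.]
side jaw_face 0.64 [287. 287.] [559. 257.  36.]
side cradle 0.7 [289. 205.] [ 508. -313.    0.]
side bar 0.72 [286. 204.] [ 518. -288.   14.]
side bar_nose 0.59 [276. 203.] [ 560. -245.   36.]
side bar_tail 0.66 [300. 190.] [ 462. -365.   36.]
side pulley 0.6 [282. 230.] [ 545. -106.    0.]
side pot 0.94 [326. 254.] [433.  52.   0.]
side bell 0.84 [236. 228.] [ 694. -124.    0.]
side tape 0.78 [246. 251.] [659.  22.   0.]
```

View pics/scene0.png

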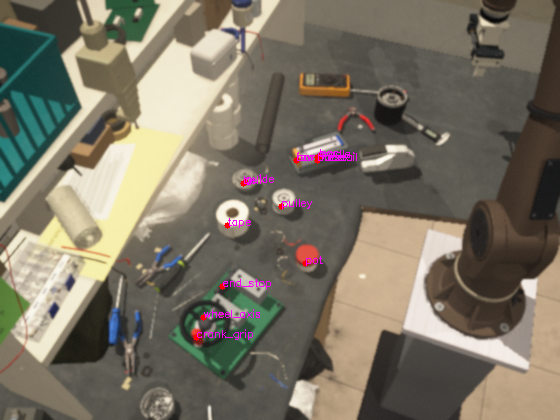

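View pics/side0.png

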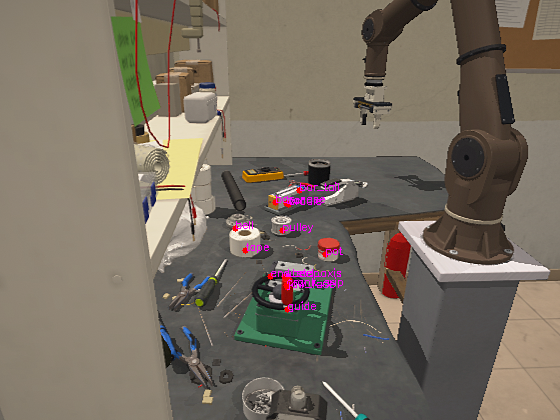

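Scene picture: bar and cradle around (318,157), pointing up-left; guide at (225,320) with red handle at (200,330). Side view agrees: guide (287,300), cradle (290,200). Bar has to be regrasped on the bench, since only its nose is free now and only its tail is free in the guide. I look for a free patch and work out the first move.

```bash
cat >> h.py <<'E'
def plan(pos,Rt=None,s=None):
    s=s or read_state(); R0=Ro.from_rotvec(s["eef_rot"])
    d=R0.inv().apply(np.array(pos)-s["position"])
    w=(R0.inv()*Rt).as_rotvec() if Rt is not None else np.zeros(3)
    print("pos",np.round(s["position"],1),"travel/50",np.round(d/50,2),"rot/.5",np.round(w/.5,3),"deg",np.round(np.degrees(w),1))
def down(yaw_y,tilt=0):
    "tool pointing down, tool y along world angle yaw_y (deg); tilt deg about tool y"
    a=np.radians(yaw_y); y=np.array([np.cos(a),np.sin(a),0]); z=np.array([0,0,-1.]); x=np.cross(y,z)
    return Ro.from_matrix(np.c_[x,y,z])*Ro.from_euler("y",tilt,degrees=True)
E
cat > b.py <<'E'
from h import *
s=read_state(); print(np.round(Ro.from_rotvec(s["eef_rot"]).as_matrix(),2))
for y in (141,-39): plan([500,-310,330],down(y))
p=camera("wrist"); print(p["tool_from_camera"].round(3),p["K"].round(1))
p=camera("scene"); v,u=np.mgrid[0:420,0:560]; d=p["depth"]
c=np.stack([u,v,np.ones_like(u)],-1).reshape(-1,3)@np.linalg.inv(p["K"]).T*d.reshape(-1,1)
w=(c-p["t"])@p["R"]; w=w[d.ravel()>0]
H=np.full((90,100),np.nan)
for X in w:
    i=int((X[0]-300)//5);j=int((X[1]+400)//8)
    if 0<=i<90 and 0<=j<100: H[i,j]=np.nanmax([H[i,j],X[2]])
im=np.zeros((90,100,3),np.uint8); im[...]=90
ok=np.isfinite(H); im[ok]=(0,120,0); im[ok&(H>8)]=(0,0,255); im[ok&(H<-12)]=(255,0,0)
im=cv2.resize(im[::-1,::-1],(800,450),interpolation=0)
for x in range(300,750,50): cv2.putText(im,str(x),(0,450-(x-300)),0,.35,(255,255,255),1)
for y in range(-400,400,100): cv2.putText(im,str(y),(400-y,445),0,.35,(255,255,255),1)
cv2.imwrite("pics/map.png",im)
E
python3 b.py
```

```text
[[ 0.97  0.24 -0.  ]
 [ 0.24 -0.97  0.  ]
 [-0.   -0.   -1.  ]]
pos [ 151.4 -606.4  251.7] travel/50 [ 8.2  -4.06 -1.57] rot/.5 [0.    0.    4.992] deg [  0.   0. 143.]
pos [ 151.4 -606.4  251.7] travel/50 [ 8.2  -4.06 -1.57] rot/.5 [-0.     0.    -1.291] deg [ -0.   0. -37.]
[[  -0.      -0.968   -0.25    68.131]
 [   1.      -0.       0.      -0.488]
 [  -0.      -0.25     0.968 -133.038]
 [   0.       0.       0.       1.   ]] [[325.2   0.  278.9]
 [  0.  325.2 212.6]
 [  0.    0.    1. ]]
```

View pics/map.png

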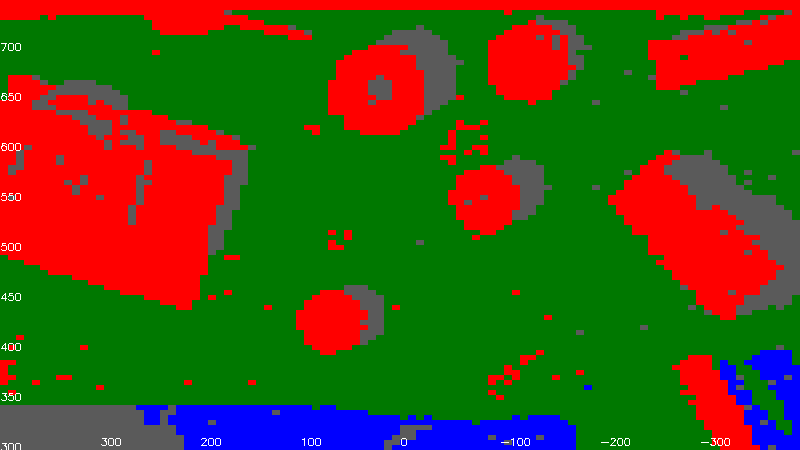

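Height map: free bench patch between cradle (y < -210) and pulley (y > -120), x 400–545, good for a regrasp at about (465,-160).

Request:
{"method": "step_arm", "body": {
  "motion": [
    {"travel": [0.82,-0.406,-0.157],"claw": 1},
    {"travel": [0.82,-0.406,-0.157]},
    {"travel": [0.82,-0.406,-0.157]},
    {"travel": [0.82,-0.406,-0.157]},
    {"travel": [0.82,-0.406,-0.157]},
    {"travel": [0.82,-0.406,-0.157]},
    {"travel": [0.82,-0.406,-0.157]},
    {"travel": [0.82,-0.406,-0.157]},
    {"travel": [0.82,-0.406,-0.157]},
    {"travel": [0.82,-0.406,-0.157]},
    {"angular": [0,0,-0.258]},
    {"angular": [0,0,-0.258]},
    {"angular": [0,0,-0.258]},
    {"angular": [0,0,-0.258]},
    {"angular": [0,0,-0.258]},
    {}
  ]
}}

```text
validation failed for argument at $.mo...
```

```bash
cat >> h.py <<'E'
def wback(p,uv,z,s):
    "wrist fisheye pixel to world point at height z"
    K=p["K"]; x=(uv[0]-K[0,2])/K[0,0]; y=(uv[1]-K[1,2])/K[1,1]; th=np.hypot(x,y)
    r=np.array([np.sin(th)*x/max(th,1e-9),np.sin(th)*y/max(th,1e-9),np.cos(th)])
    T=p["tool_from_camera"]; R0=Ro.from_rotvec(s["eef_rot"])
    c=s["position"]+R0.apply(T[:3,3]); d=R0.apply(T[:3,:3]@r)
    return c+d*(z-c[2])/d[2]
def rect(p,m,z,s,n=""):
    "min-area rect of mask pixels projected to height z"
    cs,_=cv2.findContours(m.astype(np.uint8),0,2); c=max(cs,key=cv2.contourArea)[:,0]
    w=np.array([wback(p,q,z,s)[:2] for q in c],np.float32); r=cv2.minAreaRect(w); print(n,"rect",np.round(r[0],1),np.round(r[1],1),round(r[2],1)); return w
E
cat > c.py <<'E'
from h import *
import sys
s=read_state(); p=camera("wrist"); im=p["image"].copy()
print(np.round(s["position"],1),np.round(s["contact_force"],1),s["time"])
for a in sys.argv[2:]:
    k,z=a.split("=")
    for q in place_of(k,p)[:2]:
        print(k,round(q["score"],2),np.round(q["uv"]),np.round(wback(p,q["uv"],float(z),s),1)); cv2.circle(im,tuple(int(x) for x in q["uv"]),3,(255,0,255),-1)
m=silhouettes("bar",p)
if m: rect(p,m[0]["pixels"],59,s,"bar@59 %.2f"%m[0]["score"])
cv2.imwrite("pics/"+sys.argv[1]+".png",im)
E
python3 c.py w1 cradle=0 bar=14 bar_nose=36.5 bar_tail=36.5
```

```text
[ 151.4 -606.4  251.7] [-0.3  0.6  0.1] 1.5
```

View pics/w1.png

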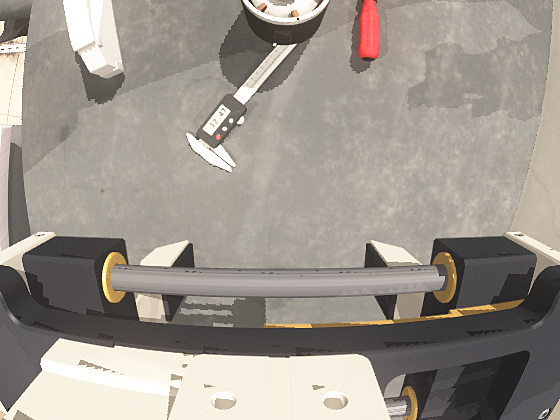

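Refused, probably because each row needs all fields. Picture shows only the calliper and the gripper; the visible area lies ahead in tool +x.

Request:
{"method": "step_arm", "body": {
  "motion": [
    {"travel": [0.7,-0.29,-0.16],"angular": [0,0,0],"claw": 1},
    {"travel": [0.7,-0.29,-0.16],"angular": [0,0,0],"claw": 1},
    {"travel": [0.7,-0.29,-0.16],"angular": [0,0,0],"claw": 1},
    {"travel": [0.7,-0.29,-0.16],"angular": [0,0,0],"claw": 1},
    {"travel": [0.7,-0.29,-0.16],"angular": [0,0,0],"claw": 1},
    {"travel": [0.7,-0.29,-0.16],"angular": [0,0,0],"claw": 1},
    {"travel": [0.7,-0.29,-0.16],"angular": [0,0,0],"claw": 1},
    {"travel": [0.7,-0.29,-0.16],"angular": [0,0,0],"claw": 1},
    {"travel": [0.7,-0.29,-0.16],"angular": [0,0,0],"claw": 1},
    {"travel": [0.7,-0.29,-0.16],"angular": [0,0,0],"claw": 1},
    {"travel": [0,0,0],"angular": [0,0,-0.26],"claw": 1},
    {"travel": [0,0,0],"angular": [0,0,-0.26],"claw": 1},
    {"travel": [0,0,0],"angular": [0,0,-0.26],"claw": 1},
    {"travel": [0,0,0],"angular": [0,0,-0.26],"claw": 1},
    {"travel": [0,0,0],"angular": [0,0,-0.26],"claw": 1},
    {"travel": [0,0,0],"angular": [0,0,0],"claw": 1}
  ]
}}

```text
time: 3.4
position: [455.8, -381.0, 331.7]
eef_rot: [-2.831, -1.362, -0.0]
contact_force: [0.8, 0.4, -0.1]
gripper_width: 0.999
gripper_force: 0.0
```

```bash
python3 c.py w2 cradle=0 bar=14 bar_nose=36.5 bar_tail=36.5
```

```text
[ 455.8 -381.   331.7] [ 0.8  0.4 -0.1] 3.4
bar 0.95 [274. 104.] [ 516.9 -295.3   14. ]
bar_nose 0.88 [283.  45.] [ 574.7 -241.3   36.5]
bar_tail 0.61 [267. 158.] [ 463.9 -347.2   36.5]
bar@59 0.87 rect [ 520.  -294.8] [151.4  41. ] 43.4
```

View pics/w2.png

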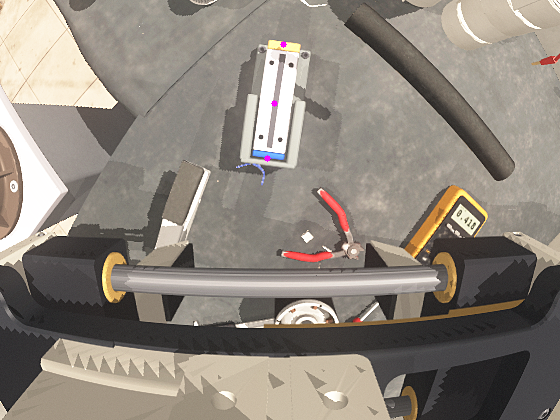

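Wrist view: bar with yellow nose at (283,45), blue tail at (267,158) in the grey cradle; yaw 43.4°, centre (520,-295).

```bash
python3 -c "
from h import *
plan([549,-267.5,120],down(-46.6))"
```

```text
pos [ 455.9 -380.9  331.8] travel/50 [2.93 0.03 4.24] rot/.5 [0.    0.    0.271] deg [0.  0.  7.8]
```

Request:
{"method": "step_arm", "body": {
  "motion": [
    {"travel": [0.49,0.005,0.7],"angular": [0,0,0],"claw": 1},
    {"travel": [0.49,0.005,0.7],"angular": [0,0,0],"claw": 1},
    {"travel": [0.49,0.005,0.7],"angular": [0,0,0],"claw": 1},
    {"travel": [0.49,0.005,0.7],"angular": [0,0,0],"claw": 1},
    {"travel": [0.49,0.005,0.7],"angular": [0,0,0],"claw": 1},
    {"travel": [0.48,0.005,0.7],"angular": [0,0,0],"claw": 1},
    {"travel": [0,0,0],"angular": [0,0,0.27],"claw": 1},
    {"travel": [0,0,0.49],"angular": [0,0,0],"claw": 1},
    {"travel": [0,0,0.49],"angular": [0,0,0],"claw": 1},
    {"travel": [0,0,0.49],"angular": [0,0,0],"claw": 1},
    {"travel": [0,0,0],"angular": [0,0,0],"claw": 1},
    {"travel": [0,0,0],"angular": [0,0,0],"claw": -1},
    {"travel": [0,0,0],"angular": [0,0,0],"claw": -1},
    {"travel": [0,0,0],"angular": [0,0,0],"claw": -1},
    {"travel": [0,0,0],"angular": [0,0,0],"claw": -1},
    {"travel": [0,0,0],"angular": [0,0,0],"claw": -1},
    {"travel": [0,0,0],"angular": [0,0,0],"claw": -1}
  ],
  "squeeze": 50
}}

```text
time: 5.4
position: [548.9, -267.7, 48.6]
eef_rot: [2.917, 1.165, 0.001]
contact_force: [0.2, -0.2, 0.6]
gripper_width: 0.527
gripper_force: 0.0
```

Request:
{"method": "step_arm", "body": {
  "motion": [
    {"travel": [0,0,0],"angular": [0,0,0],"claw": -1},
    {"travel": [0,0,0],"angular": [0,0,0],"claw": -1},
    {"travel": [0,0,0],"angular": [0,0,0],"claw": -1},
    {"travel": [0,0,0],"angular": [0,0,0],"claw": -1}
  ],
  "squeeze": 55
}}

```text
time: 5.8
position: [548.7, -267.6, 48.3]
eef_rot: [2.918, 1.165, -0.0]
contact_force: [-1.2, -0.5, 2.8]
gripper_width: 0.431
gripper_force: 55.0
```

Request:
{"method": "step_arm", "body": {
  "motion": [
    {"travel": [0,0,-0.3],"angular": [0,0,0],"claw": -1},
    {"travel": [0,0,-0.4],"angular": [0,0,0],"claw": -1},
    {"travel": [0,0,-0.4],"angular": [0,0,0],"claw": -1},
    {"travel": [0,0,-0.4],"angular": [0,0,0],"claw": -1},
    {"travel": [0,0,-0.3],"angular": [0,0,0],"claw": -1},
    {"travel": [0,0,0],"angular": [0,0,0.25],"claw": -1},
    {"travel": [0,0,0],"angular": [0,0,0.25],"claw": -1},
    {"travel": [0,0,0],"angular": [0,0,0.25],"claw": -1},
    {"travel": [0,0,0],"angular": [0,0,0.25],"claw": -1},
    {"travel": [0,0,0],"angular": [0,0,0.25],"claw": -1},
    {"travel": [0,0,0],"angular": [0,0,0.26],"claw": -1},
    {"travel": [0,0,0],"angular": [0,0,0],"claw": -1}
  ]
}}

```text
time: 7.0
position: [548.8, -267.2, 138.9]
eef_rot: [-3.142, -0.005, -0.0]
contact_force: [-0.1, -0.3, -2.3]
gripper_width: 0.433
gripper_force: 55.0
```

```bash
python3 -c "
from h import *
plan([505,-160,36],down(-90))
cv2.imwrite('pics/s1.png',camera('scene')['image'][100:280,200:440].repeat(3,0).repeat(3,1))
"
```

```text
pos [ 548.8 -267.2  138.9] travel/50 [-0.87 -2.15  2.06] rot/.5 [-0.    -0.     0.006] deg [-0.  -0.   0.2]
```

View pics/s1.png

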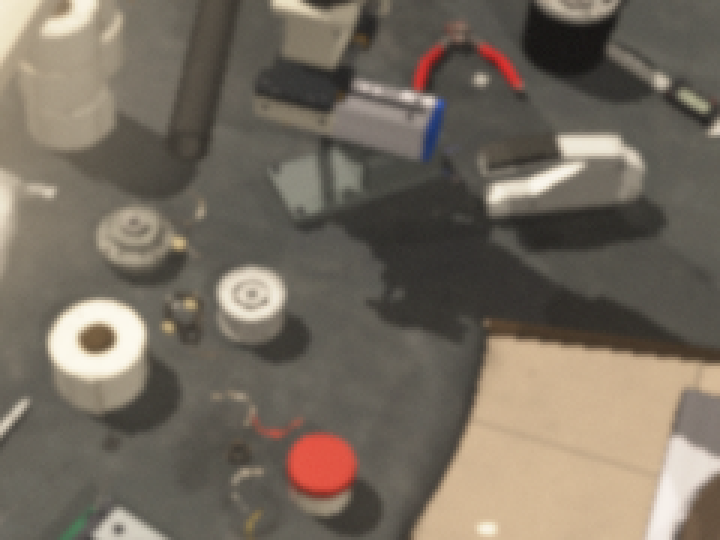

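Crop: bar is in the gripper, held level above the cradle with the blue tail to the right at (430,130); patch to the left of the pulley (250,300) is free.

Request:
{"method": "step_arm", "body": {
  "motion": [
    {"travel": [-0.22,-0.54,0],"angular": [0,0,0],"claw": -1},
    {"travel": [-0.22,-0.54,0],"angular": [0,0,0],"claw": -1},
    {"travel": [-0.22,-0.54,0],"angular": [0,0,0],"claw": -1},
    {"travel": [-0.22,-0.54,0],"angular": [0,0,0],"claw": -1},
    {"travel": [0,0,0.35],"angular": [0,0,0],"claw": -1},
    {"travel": [0,0,0.35],"angular": [0,0,0],"claw": -1},
    {"travel": [0,0,0.35],"angular": [0,0,0],"claw": -1},
    {"travel": [0,0,0.35],"angular": [0,0,0],"claw": -1},
    {"travel": [0,0,0.35],"angular": [0,0,0],"claw": -1},
    {"travel": [0,0,0.15],"angular": [0,0,0],"claw": -1},
    {"travel": [0,0,0.1],"angular": [0,0,0],"claw": -1},
    {"travel": [0,0,0.03],"angular": [0,0,0],"claw": -1},
    {"travel": [0,0,0],"angular": [0,0,0],"claw": -1}
  ]
}}

```text
time: 8.35
position: [504.6, -159.9, 37.2]
eef_rot: [3.141, 0.008, 0.001]
contact_force: [-0.4, -0.5, -2.5]
gripper_width: 0.43
gripper_force: 55.0
```

Request:
{"method": "step_arm", "body": {
  "motion": [
    {"travel": [0,0,0.03],"angular": [0,0,0],"claw": -1},
    {"travel": [0,0,0.03],"angular": [0,0,0],"claw": -1},
    {"travel": [0,0,0],"angular": [0,0,0],"claw": -1}
  ]
}}

```text
time: 8.65
position: [504.7, -159.9, 34.3]
eef_rot: [3.141, 0.008, 0.002]
contact_force: [-0.2, -0.1, 3.0]
gripper_width: 0.429
gripper_force: 55.0
```

Request:
{"method": "step_arm", "body": {
  "motion": [
    {"travel": [0,0,0],"angular": [0,0,0],"claw": 0.5},
    {"travel": [0,0,0],"angular": [0,0,0],"claw": 0.5},
    {"travel": [0,0,0],"angular": [0,0,0],"claw": 0.5},
    {"travel": [0,0,0],"angular": [0,0,0],"claw": 0.5},
    {"travel": [0,0,-0.5],"angular": [0,0,0],"claw": 0.5},
    {"travel": [0,0,-0.9],"angular": [0,0,0],"claw": 0.5},
    {"travel": [0,0,-0.9],"angular": [0,0,0],"claw": 0.5},
    {"travel": [-0.6,0,-0.7],"angular": [0,0,0],"claw": 0.5},
    {"travel": [-0.6,0,-0.6],"angular": [0,0,0],"claw": 0.5},
    {"travel": [-0.6,0,0],"angular": [0,0,0],"claw": 0.5},
    {"travel": [0,0,0],"angular": [0,0.233,0],"claw": 0.5},
    {"travel": [0,0,0],"angular": [0,0.233,0],"claw": 0.5},
    {"travel": [0,0,0],"angular": [0,0.233,0],"claw": 0.5},
    {"travel": [0,0,0],"angular": [0,0,0],"claw": 0.5}
  ]
}}

```text
time: 10.05
position: [410.8, -160.2, 212.8]
eef_rot: [-3.093, -0.003, -0.546]
contact_force: [-0.6, 0.2, -0.2]
gripper_width: 0.751
gripper_force: 0.0
```

```bash
sed 's/,59,s/,45,s/' c.py > c2.py; python3 c2.py w3 bar=0 bar_nose=22.5 bar_tail=22.5; python3 -c "
from h import *
print(read_state()['joint_pos'])"
```

```text
[ 410.8 -160.2  212.8] [-0.6  0.2 -0.2] 10.05
bar 0.65 [278. 212.] [ 465.4 -158.5    0. ]
bar_nose 0.82 [280. 137.] [ 544.2 -160.1   22.5]
bar_tail 0.78 [281. 284.] [ 387.3 -161.5   22.5]
bar_tail 0.6 [277. 138.] [ 543.1 -157.6   22.5]
bar@59 0.78 rect [ 472.6 -159.3] [135.4  40.8] 0.2
[ 0.3900156   0.03953013 -0.05451661  2.27769376 -0.23382205  0.505966
 -1.04246433]
```

View pics/w3.png

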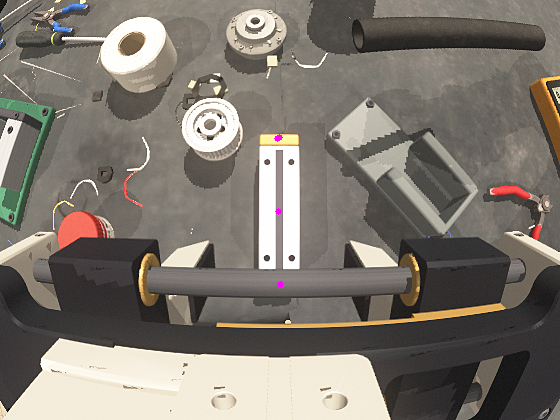

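Wrist view: bar lies on the bench, straight ahead, nose at (278,138), pulley (210,127), cradle (400,170) and pot (85,230) clear of it.

```bash
python3 -c "
from h import *
plan([413,-159.5,32.6],down(-90,20))"
```

```text
pos [ 415.6 -160.2  214.2] travel/50 [-1.29 -0.01  3.39] rot/.5 [-0.004  0.001  0.011] deg [-0.1  0.   0.3]
```

Request:
{"method": "step_arm", "body": {
  "motion": [
    {"travel": [-0.25,0,0.66],"angular": [0,0,0],"claw": 0.5},
    {"travel": [-0.25,0,0.66],"angular": [0,0,0],"claw": 0.5},
    {"travel": [-0.25,0,0.66],"angular": [0,0,0],"claw": 0.5},
    {"travel": [-0.25,0,0.66],"angular": [0,0,0],"claw": 0.5},
    {"travel": [-0.19,0,0.5],"angular": [0,0,0],"claw": 0.5},
    {"travel": [-0.1,-0.01,0.25],"angular": [0,0,0.01],"claw": 0.5},
    {"travel": [0,0,0],"angular": [0,0,0],"claw": 0.5},
    {"travel": [0,0,0],"angular": [0,0,0],"claw": 0.5}
  ]
}}

```text
time: 11.1
position: [416.2, -151.4, 81.3]
eef_rot: [-3.065, -0.01, -0.551]
contact_force: [0.4, 0.0, -0.2]
gripper_width: 0.751
gripper_force: 0.0
```

```bash
python3 -c "
from h import *
print(read_state()['joint_pos'],read_state()['contact_force'])
plan([413,-159.5,32.6],down(-90,20))"
```

```text
[ 0.4178709   0.3192216  -0.09390213  2.43675716 -1.08783477  0.12601898
 -0.16477465] [ 0.43380173  0.01436736 -0.21860983]
pos [ 416.2 -151.4   81.3] travel/50 [-0.4   0.19  0.89] rot/.5 [-0.056 -0.013  0.003] deg [-1.6 -0.4  0.1]
```

Wrist joint 6 hits its limit with the lean this close in. I'll take the tail upright, carry the bar 75 mm further out, and take the leaning grasp there.

Request:
{"method": "step_arm", "body": {
  "motion": [
    {"travel": [0,0,-0.2],"angular": [0,-0.24,0],"claw": 0.5},
    {"travel": [0,0,0],"angular": [0,-0.24,0],"claw": 0.5},
    {"travel": [0,0,0],"angular": [0,-0.23,0],"claw": 0.5},
    {"travel": [0,0,0],"angular": [0,0,0],"claw": 0.5},
    {"travel": [0,0,0],"angular": [0,0,0],"claw": 0.5}
  ]
}}

```text
time: 11.6
position: [421.2, -146.4, 78.7]
eef_rot: [-3.081, -0.03, -0.284]
contact_force: [0.2, -0.1, -0.2]
gripper_width: 0.747
gripper_force: 0.0
```

```bash
python3 -c "
from h import *
print(read_state()['joint_pos'],read_state()['contact_force'])
plan([420,-159.5,38],down(-90))"
```

```text
[-0.04748132  0.36828885  0.42857992  2.33321879 -0.71155467  0.40156479
 -0.55747732] [ 0.20299665 -0.07247148 -0.23841791]
pos [ 421.2 -146.4   78.7] travel/50 [-0.18  0.3   0.78] rot/.5 [-0.095 -0.368  0.039] deg [ -2.7 -10.5   1.1]
```

Request:
{"method": "step_arm", "body": {
  "motion": [
    {"travel": [0,0,-0.8],"angular": [0,0,0],"claw": 0.5},
    {"travel": [0,0.2,0],"angular": [-0.05,-0.19,0.02],"claw": 0.5},
    {"travel": [0,0.1,0],"angular": [-0.05,-0.18,0.02],"claw": 0.5},
    {"travel": [0,0,0],"angular": [0,0,0],"claw": 0.5},
    {"travel": [0,0,0],"angular": [0,0,0],"claw": 0.5},
    {"travel": [0,0,0],"angular": [0,0,0],"claw": 0.5}
  ]
}}

```text
time: 12.2
position: [411.8, -164.2, 116.5]
eef_rot: [-3.14, 0.009, 0.004]
contact_force: [0.3, 0.5, -0.6]
gripper_width: 0.749
gripper_force: 0.0
```

```bash
python3 -c "
from h import *
print(read_state()['joint_pos'],read_state()['joint_vel'])
plan([420,-159.5,38],down(-90))"
```

```text
[-0.27303121  0.3805029   0.68804805  2.19556182 -0.38223663  0.68534856
 -0.89554285] [-1.12342727e-02 -9.61812172e-05  1.71868478e-02 -3.04194459e-03
  1.01312610e-02  1.22634885e-02 -1.35192571e-02]
pos [ 411.8 -164.2  116.5] travel/50 [ 0.17 -0.09  1.57] rot/.5 [-0.002  0.005 -0.012] deg [-0.1  0.1 -0.3]
```

Request:
{"method": "step_arm", "body": {
  "motion": [
    {"travel": [0.17,-0.09,0.2],"angular": [0,0,-0.01],"claw": 0.5},
    {"travel": [0,0,0.5],"angular": [0,0,0],"claw": 0.5},
    {"travel": [0,0,0.5],"angular": [0,0,0],"claw": 0.5},
    {"travel": [0,0,0.37],"angular": [0,0,0],"claw": 0.5},
    {"travel": [0,0,0],"angular": [0,0,0],"claw": -1},
    {"travel": [0,0,0],"angular": [0,0,0],"claw": -1},
    {"travel": [0,0,0],"angular": [0,0,0],"claw": -1},
    {"travel": [0,0,0],"angular": [0,0,0],"claw": -1},
    {"travel": [0,0,0],"angular": [0,0,0],"claw": -1},
    {"travel": [0,0,0],"angular": [0,0,0],"claw": -1},
    {"travel": [0,0,0],"angular": [0,0,0],"claw": -1}
  ]
}}

```text
time: 13.3
position: [422.3, -159.9, 39.5]
eef_rot: [3.14, 0.001, -0.002]
contact_force: [-0.5, 0.8, 7.4]
gripper_width: 0.43
gripper_force: 55.0
```

Request:
{"method": "step_arm", "body": {
  "motion": [
    {"travel": [0,0,-0.3],"angular": [0,0,0],"claw": -1},
    {"travel": [0,0,-0.3],"angular": [0,0,0],"claw": -1},
    {"travel": [0.5,0,0],"angular": [0,0,0],"claw": -1},
    {"travel": [0.5,0,0],"angular": [0,0,0],"claw": -1},
    {"travel": [0.5,0,0],"angular": [0,0,0],"claw": -1},
    {"travel": [0,0,0.3],"angular": [0,0,0],"claw": -1},
    {"travel": [0,0,0.2],"angular": [0,0,0],"claw": -1},
    {"travel": [0,0,0.06],"angular": [0,0,0],"claw": -1},
    {"travel": [0,0,0],"angular": [0,0,0],"claw": -1}
  ]
}}

```text
time: 14.2
position: [495.6, -159.6, 40.2]
eef_rot: [3.141, 0.0, -0.007]
contact_force: [0.2, -0.5, -2.4]
gripper_width: 0.436
gripper_force: 55.0
```

Request:
{"method": "step_arm", "body": {
  "motion": [
    {"travel": [0,0,0.03],"angular": [0,0,0],"claw": -1},
    {"travel": [0,0,0.02],"angular": [0,0,0],"claw": -1},
    {"travel": [0,0,0],"angular": [0,0,0],"claw": 0.5},
    {"travel": [0,0,0],"angular": [0,0,0],"claw": 0.5},
    {"travel": [0,0,0],"angular": [0,0,0],"claw": 0.5},
    {"travel": [0,0,0],"angular": [0,0,0],"claw": 0.5},
    {"travel": [-0.2,0,-0.9],"angular": [0,0,0],"claw": 0.5},
    {"travel": [0,0,0],"angular": [0,0.233,0],"claw": 0.5},
    {"travel": [0,0,0],"angular": [0,0.233,0],"claw": 0.5},
    {"travel": [0,0,0],"angular": [0,0.233,0],"claw": 0.5},
    {"travel": [0,0,0],"angular": [0,0,0],"claw": 0.5},
    {"travel": [0,0,0],"angular": [0,0,0],"claw": 0.5}
  ]
}}

```text
time: 15.4
position: [488.5, -159.0, 81.9]
eef_rot: [-3.097, -0.0, -0.486]
contact_force: [0.6, -0.4, 0.2]
gripper_width: 0.753
gripper_force: 0.0
```

```bash
python3 -c "
from h import *
print(read_state()['joint_pos'],read_state()['joint_vel'])
plan([484.7,-159.6,33.5],down(-90,20))"
```

```text
[ 0.07127785  0.39392663  0.25217731  2.27997428 -0.82501339  0.26035553
 -0.50112526] [-0.07476301  0.01801281  0.05841036 -0.03465371  0.01025896  0.00790895
 -0.00554153]
pos [ 488.5 -159.    81.9] travel/50 [-0.37  0.02  0.9 ] rot/.5 [-0.013  0.075 -0.002] deg [-0.4  2.2 -0.1]
```

Request:
{"method": "step_arm", "body": {
  "motion": [
    {"travel": [-0.13,0,0.3],"angular": [0,-0.1,0],"claw": 0.5},
    {"travel": [-0.12,0,0.3],"angular": [0,0,0],"claw": 0.5},
    {"travel": [-0.12,0,0.28],"angular": [0,0,0],"claw": 0.5},
    {"travel": [0,0,0],"angular": [0,0,0],"claw": 0.5},
    {"travel": [0,0,0],"angular": [0,0,0],"claw": 0.5}
  ]
}}

```text
time: 15.9
position: [484.0, -157.5, 34.2]
eef_rot: [-3.109, -0.007, -0.409]
contact_force: [0.1, 0.0, 0.6]
gripper_width: 0.752
gripper_force: 0.0
```

```bash
python3 -c "
from h import *
print(read_state()['joint_pos'],read_state()['contact_force'])
plan([484.7,-159.6,33.5],down(-90,15))"
```

```text
[ 0.13617782  0.49301092  0.15962389  2.2773835  -0.8841443   0.19427248
 -0.44326193] [0.11723484 0.01617437 0.59465329]
pos [ 484.  -157.5   34.2] travel/50 [0.01 0.04 0.02] rot/.5 [-0.013  0.001  0.007] deg [-0.4  0.   0.2]
```

Request:
{"method": "step_arm", "body": {
  "motion": [
    {"travel": [0,0.04,0],"angular": [0,0,0],"claw": -1},
    {"travel": [0,0,0],"angular": [0,0,0],"claw": -1},
    {"travel": [0,0,0],"angular": [0,0,0],"claw": -1},
    {"travel": [0,0,0],"angular": [0,0,0],"claw": -1},
    {"travel": [0,0,0],"angular": [0,0,0],"claw": -1},
    {"travel": [0,0,0],"angular": [0,0,0],"claw": -1},
    {"travel": [0,0,0],"angular": [0,0,0],"claw": -1},
    {"travel": [0.06,0,-0.3],"angular": [0,0,0],"claw": -1},
    {"travel": [0.16,0,-0.6],"angular": [0,0,0],"claw": -1},
    {"travel": [0.16,0,-0.6],"angular": [0,0,0],"claw": -1},
    {"travel": [0.16,0,-0.6],"angular": [0,0,0],"claw": -1},
    {"travel": [0.16,0,-0.6],"angular": [0,0,0],"claw": -1},
    {"travel": [0.13,0,-0.5],"angular": [0,0,0],"claw": -1},
    {"travel": [0,0,0],"angular": [0,0,0],"claw": -1}
  ],
  "squeeze": 60
}}

```text
time: 17.3
position: [482.9, -161.0, 202.3]
eef_rot: [-3.108, -0.005, -0.418]
contact_force: [0.4, 0.6, -3.0]
gripper_width: 0.43
gripper_force: 60.0
```

```bash
python3 -c "
from h import *
s=read_state();print(s['joint_pos'],s['contact_force'],s['gripper_width'],s['gripper_force'])
plan([450,140,200],down(-102,15))
plan([450,140,200])"
```

```text
[-0.32600132  0.19869776  0.70451718  2.15647334 -0.39649766  0.61737227
 -0.91453659] [ 0.40616017  0.58844424 -3.04352702] 0.4297905956457612 59.95604932308197
pos [ 482.9 -161.   202.3] travel/50 [-0.63 -6.02 -0.09] rot/.5 [-0.122 -0.01   0.409] deg [-3.5 -0.3 11.7]
pos [ 482.9 -161.   202.3] travel/50 [-0.63 -6.02 -0.09] rot/.5 [0. 0. 0.] deg [0. 0. 0.]
```

Request:
{"method": "step_arm", "body": {
  "motion": [
    {"travel": [-0.06,-0.4,0],"angular": [0,0,0],"claw": -1},
    {"travel": [-0.06,-0.6,0],"angular": [0,0,0],"claw": -1},
    {"travel": [-0.06,-0.7,0],"angular": [0,0,0],"claw": -1},
    {"travel": [-0.06,-0.7,0],"angular": [0,0,0],"claw": -1},
    {"travel": [-0.06,-0.7,0],"angular": [0,0,0],"claw": -1},
    {"travel": [-0.06,-0.7,0],"angular": [0,0,0],"claw": -1},
    {"travel": [-0.06,-0.7,0],"angular": [0,0,0],"claw": -1},
    {"travel": [-0.06,-0.6,-0.05],"angular": [0,0,0],"claw": -1},
    {"travel": [-0.06,-0.5,-0.04],"angular": [0,0,0],"claw": -1},
    {"travel": [-0.06,-0.4,0],"angular": [0,0,0],"claw": -1},
    {"travel": [0,0,0],"angular": [-0.06,0,0.2],"claw": -1},
    {"travel": [0,0,0],"angular": [-0.06,0,0.2],"claw": -1},
    {"travel": [0,0,0],"angular": [0,0,0],"claw": -1},
    {"travel": [0,0,0],"angular": [0,0,0],"claw": -1}
  ]
}}

```text
time: 18.7
position: [449.6, 139.1, 196.9]
eef_rot: [3.072, -0.31, 0.402]
contact_force: [-0.2, -0.0, -2.7]
gripper_width: 0.429
gripper_force: 60.0
```

```bash
python3 -c "
from h import *
print(read_state()['joint_pos'])"; python3 c.py w4 guide=0 end_stop=36.5 jaw_face=36.5 wheel_axis=133 crank_grip=133
```

```text
[-1.15958585  0.1469089   0.70365916  2.22281008  0.11916119  0.60567946
 -2.33411446]
[449.6 139.1 196.9] [-0.2 -0.  -2.7] 18.7
guide 0.6 [124. 173.] [562.9 297.6   0. ]
end_stop 0.79 [163. 125.] [593.3 229.8  36.5]
jaw_face 0.95 [136. 167.] [557.7 266.1  36.5]
wheel_axis 0.76 [  7. 148.] [584.4 353.7 133. ]
bar@59 0.65 rect [559.4 117.1] [ 83.6 254.5] 78.4
```

View pics/w4.png

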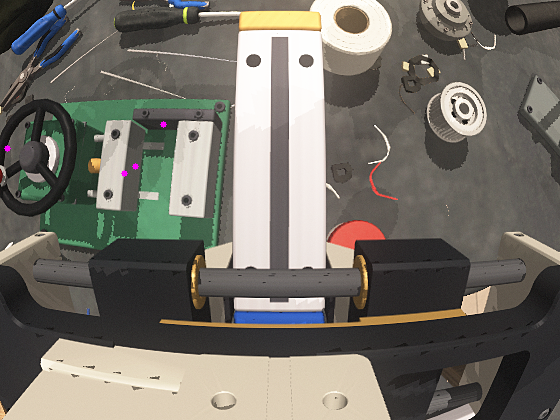

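Wrist view: bar level in the gripper, nose (280,20), tail (280,315); guide at left: fixed jaw top (190,165), moving jaw (120,165), end stop (175,115), wheel (35,160), handle at left edge near (3,170). I fit the guide pose to the edges.

```bash
cat > fit.py <<'E'
from h import *
from scipy.optimize import minimize
def wproj(p,X,s):
    R0=Ro.from_rotvec(s["eef_rot"]); T=p["tool_from_camera"]
    c=(R0.inv().apply(np.atleast_2d(X)-s["position"])-T[:3,3])@T[:3,:3]
    r=np.hypot(c[:,0],c[:,1]); th=np.arctan2(r,c[:,2]); k=th/np.maximum(r,1e-9)
    return np.c_[p["K"][0,0]*c[:,0]*k+p["K"][0,2],p["K"][1,1]*c[:,1]*k+p["K"][1,2]]
def box(x0,x1,y0,y1,z,n=40):
    t=np.linspace(0,1,n)[:,None]; c=np.array([[x0,y0,z],[x1,y0,z],[x1,y1,z],[x0,y1,z]],float)
    return np.vstack([a+(b-a)*t for a,b in zip(c,np.roll(c,-1,0))])
def model(yj,bed=True):
    L=[box(-40,50,-115,-80,56),box(50,62,-115,-30,56),box(-40,50,yj,yj+30,56)]
    if bed: L+=[box(-87.5,87.5,-117.5,117.5,14)]
    return np.vstack(L)
def world(v,M):
    a=np.radians(v[2]); R=np.array([[np.cos(a),-np.sin(a),0],[np.sin(a),np.cos(a),0],[0,0,1]]); return M@R.T+[v[0],v[1],0]
def fit(p,s,v0,x0,x1,y0,y1):
    g=cv2.Canny(p["image"],50,120); m=np.zeros_like(g); m[y0:y1,x0:x1]=g[y0:y1,x0:x1]
    D=np.minimum(cv2.distanceTransform(255-m,cv2.DIST_L2,5),8)
    def cost(v):
        uv=wproj(p,world(v,model(v[3])),s); k=(uv[:,0]>x0)&(uv[:,0]<x1)&(uv[:,1]>y0)&(uv[:,1]<y1); uv=uv[k].astype(np.float32)
        return cv2.remap(D,uv[None,:,0].copy(),uv[None,:,1].copy(),1).mean()
    best=min((minimize(cost,np.array(v0)+[0,0,dy,0],method="Nelder-Mead",options=dict(initial_simplex=np.array(v0)+[0,0,dy,0]+np.vstack([np.zeros(4),np.diag([8,8,4,3])]),maxiter=600)) for dy in(-6,-3,0,3,6)),key=lambda r:r.fun)
    print("fit",best.x.round(1),round(best.fun,2)); return best.x
E
cat > d.py <<'E'
from fit import *
s=read_state(); p=camera("wrist")
v=fit(p,s,[562,299,-12,-28],40,232,85,232)
im=cv2.resize(p["image"][85:235,40:240],None,fx=4,fy=4,interpolation=cv2.INTER_CUBIC)
for q in wproj(p,world(v,model(v[3])),s): cv2.circle(im,(int((q[0]-39.5)*4),int((q[1]-84.5)*4)),1,(0,0,255),-1)
cv2.imwrite("pics/fit.png",im)
a=np.radians(v[2]); print("wheel",world(v,np.array([5,60,133.])))
E
python3 d.py
```

```text
fit [561.  299.4 -16.  -30.1] 0.76
wheel [582.30705973 355.71740767 133.        ]
```

View pics/fit.png

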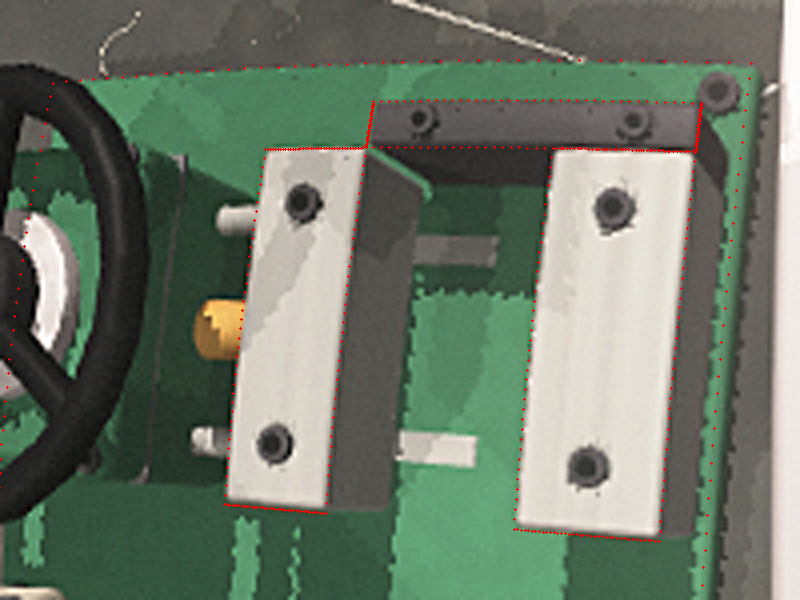

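Overlay matches the jaws and end stop closely: guide at (561, 299.4), yaw -16°, moving jaw face at y -30. Now the bar in the gripper from the same picture.

```bash
cat > e.py <<'E'
from fit import *
s=read_state(); p=camera("wrist"); g=cv2.Canny(p["image"],50,120)
P=s["position"]; R=Ro.from_rotvec(s["eef_rot"]).as_matrix(); print("tool yaw",np.degrees(np.arctan2(R[1,0],R[0,0])),"tilt",np.degrees(np.arccos(-R[2,2])),"P",P.round(1))
D=np.minimum(cv2.distanceTransform(255-g,cv2.DIST_L2,5),8)
zt=P[2]-34+45
def cost(v):
    uv=wproj(p,world(v,box(-75,75,-20,20,zt)),s); uv=uv[(uv[:,1]<240)&(uv[:,1]>8)].astype(np.float32)
    return cv2.remap(D,uv[None,:,0].copy(),uv[None,:,1].copy(),1).mean()
v0=np.array([P[0]+52,P[1]-11,-12])
for zo in(0,):
    b=min((minimize(cost,v0,method="Nelder-Mead",options=dict(initial_simplex=v0+np.vstack([np.zeros(3),np.diag([dx,dy,3])]))) for dx in(8,-8) for dy in(6,-6)),key=lambda r:r.fun)
    print(b.x.round(1),b.fun.round(2))
G=np.array([561,299.4,-16.]); dyaw=G[2]-b.x[2]; off=b.x[:2]-P[:2]; c,q=np.cos(np.radians(dyaw)),np.sin(np.radians(dyaw)); o2=np.array([[c,-q],[q,c]])@off
print("dyaw",dyaw,"off",off)
Rt=Ro.from_euler("z",dyaw,degrees=True)*Ro.from_rotvec(s["eef_rot"])
for gx,gz in((-31,160),(-31,70),(-25,14)):
    t=world(G,np.array([gx,-55.,0]))[:2]-o2; print(gx,gz); plan([t[0],t[1],gz+34],Rt,s)
E
python3 e.py
```

```text
tool yaw -11.744210259885026 tilt 15.018470606792183 P [450.3 139.  197.9]
[504.1 128.1 -11.4] 0.9
dyaw -4.572586035246346 off [ 53.79156765 -10.9266056 ]
-31 160
pos [450.3 139.  197.9] travel/50 [-0.29 -2.62  0.  ] rot/.5 [-0.041 -0.     0.154] deg [-1.2 -0.   4.4]
-31 70
pos [450.3 139.  197.9] travel/50 [-0.76 -2.62  1.74] rot/.5 [-0.041 -0.     0.154] deg [-1.2 -0.   4.4]
-25 14
pos [450.3 139.  197.9] travel/50 [-0.93 -2.61  2.85] rot/.5 [-0.041 -0.     0.154] deg [-1.2 -0.   4.4]
```

Request:
{"method": "step_arm", "body": {
  "motion": [
    {"travel": [-0.06,-0.4,0],"angular": [0,0,0],"claw": -1},
    {"travel": [-0.06,-0.6,0],"angular": [0,0,0],"claw": -1},
    {"travel": [-0.06,-0.6,0],"angular": [0,0,0],"claw": -1},
    {"travel": [-0.06,-0.6,0],"angular": [0,0,0],"claw": -1},
    {"travel": [-0.05,-0.42,0],"angular": [0,0,0],"claw": -1},
    {"travel": [0,0,0],"angular": [-0.04,0,0.155],"claw": -1},
    {"travel": [0,0,0],"angular": [0,0,0],"claw": -1},
    {"travel": [-0.1,0,0.4],"angular": [0,0,0],"claw": -1},
    {"travel": [-0.1,0,0.4],"angular": [0,0,0],"claw": -1},
    {"travel": [-0.1,0,0.4],"angular": [0,0,0],"claw": -1},
    {"travel": [-0.1,0,0.35],"angular": [0,0,0],"claw": -1},
    {"travel": [0,0,0],"angular": [0,0,0],"claw": -1},
    {"travel": [0,0,0],"angular": [0,0,0],"claw": -1}
  ]
}}

```text
time: 20.45
position: [464.2, 269.6, 114.4]
eef_rot: [3.047, -0.437, 0.402]
contact_force: [0.2, 0.1, -2.5]
gripper_width: 0.432
gripper_force: 60.0
```

```bash
cat > f.py <<'E'
from fit import *
import sys
s=read_state(); p=camera("wrist"); g=cv2.Canny(p["image"],50,120); print(s["time"],s["contact_force"].round(1),"j",np.round(s["joint_pos"],2))
P=s["position"]; R=Ro.from_rotvec(s["eef_rot"]).as_matrix(); print("tilt",np.degrees(np.arccos(-R[2,2])))
D=np.minimum(cv2.distanceTransform(255-g,cv2.DIST_L2,5),8)
def run(M,v0,umin,umax,fixed=None):
    def cost(v):
        uv=wproj(p,world(v,M),s); uv=uv[(uv[:,1]<240)&(uv[:,1]>5)&(uv[:,0]<umax)&(uv[:,0]>umin)].astype(np.float32)
        return cv2.remap(D,uv[None,:,0].copy(),uv[None,:,1].copy(),1).mean() if len(uv)>20 else 9
    v0=np.array(v0,float)
    b=min((minimize(cost,v0,method="Nelder-Mead",options=dict(initial_simplex=v0+np.vstack([np.zeros(3),np.diag([dx,dy,2])]))) for dx in(5,-5) for dy in(5,-5)),key=lambda r:r.fun); return b.x,b.fun
yaw=np.degrees(np.arctan2(R[1,0],R[0,0])); d=np.array([np.cos(np.radians(yaw)),np.sin(np.radians(yaw))])
zt=P[2]-34+45
b,f1=run(box(-75,75,-20,20,zt),[*(P[:2]+55*d),yaw],0,560)
G,f2=run(np.vstack([box(-40,50,-115,-80,56),box(50,62,-115,-30,56)]),[561,299.4,-16],0,560)
a=np.radians(G[2]); e=b[:2]-G[:2]; l=np.array([np.cos(a)*e[0]+np.sin(a)*e[1],-np.sin(a)*e[0]+np.cos(a)*e[1]])
print("bar",b.round(1),f1.round(2),"guide",G.round(1),f2.round(2),"underside",round(zt-45,1)); print("bar in guide",l.round(1),"dyaw",round(b[2]-G[2],1))
np.save("off.npy",b[:2]-P[:2]); cv2.imwrite("pics/f.png",p["image"])
E
python3 f.py
```

```text
20.45 [ 0.2  0.1 -2.5] j [-1.22  0.44  0.59  2.12 -0.05  0.49 -2.51]
tilt 15.022557015475606
bar [517.1 255.  -16.2] 0.62 guide [557.9 296.7 -15.2] 2.08 underside 80.4
bar in guide [-28.5 -51. ] dyaw -1.1
```

View pics/f.png

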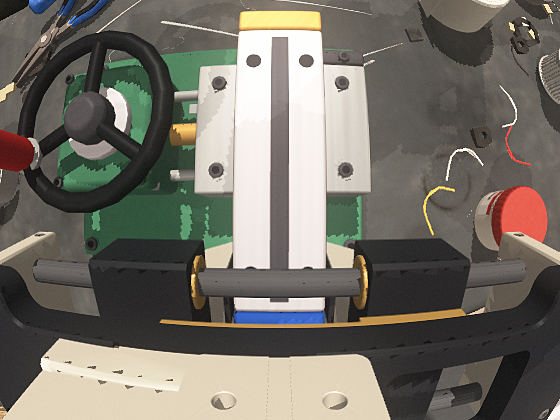

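Picture: bar over the channel, centred between left jaw (215,130) and right jaw (348,130); handle at (10,150), away from the gripper. Lower in.

Request:
{"method": "step_arm", "body": {
  "motion": [
    {"travel": [-0.08,0,0.29],"angular": [0,0,0],"claw": -1},
    {"travel": [-0.05,0,0.19],"angular": [0,0,0],"claw": -1},
    {"travel": [-0.04,0,0.14],"angular": [0,0,0],"claw": -1},
    {"travel": [-0.03,0,0.1],"angular": [0,0,0],"claw": -1},
    {"travel": [0,0,0],"angular": [0,0,0],"claw": -1}
  ]
}}

```text
time: 21.0
position: [463.5, 270.1, 76.3]
eef_rot: [3.047, -0.437, 0.401]
contact_force: [-0.4, -0.9, -2.1]
gripper_width: 0.431
gripper_force: 60.0
```

Request:
{"method": "step_arm", "body": {
  "motion": [
    {"travel": [-0.04,0,0.15],"angular": [0,0,0],"claw": -1},
    {"travel": [-0.04,0,0.14],"angular": [0,0,0],"claw": -1},
    {"travel": [-0.03,0,0.1],"angular": [0,0,0],"claw": -1},
    {"travel": [-0.02,0,0.06],"angular": [0,0,0],"claw": -1},
    {"travel": [0,0,0],"angular": [0,0,0],"claw": -1}
  ]
}}

```text
time: 21.5
position: [463.0, 270.2, 52.7]
eef_rot: [3.047, -0.437, 0.401]
contact_force: [-0.2, -1.3, -2.0]
gripper_width: 0.426
gripper_force: 60.0
```

Request:
{"method": "step_arm", "body": {
  "motion": [
    {"travel": [-0.01,0,0.04],"angular": [0,0,0],"claw": -1},
    {"travel": [-0.01,0,0.03],"angular": [0,0,0],"claw": -1},
    {"travel": [0,0,0.01],"angular": [0,0,0],"claw": -1},
    {"travel": [0,0,0],"angular": [0,0,0],"claw": -1}
  ]
}}

```text
time: 21.9
position: [463.4, 270.4, 49.1]
eef_rot: [3.048, -0.437, 0.402]
contact_force: [-0.1, 0.3, -2.1]
gripper_width: 0.432
gripper_force: 60.0
```

Not down yet; a little lower.

Request:
{"method": "step_arm", "body": {
  "motion": [
    {"travel": [0,0,0.02],"angular": [0,0,0],"claw": -1},
    {"travel": [-0.01,0,0.02],"angular": [0,0,0],"claw": -1},
    {"travel": [0,0,0],"angular": [0,0,0],"claw": -1}
  ]
}}

```text
time: 22.2
position: [463.5, 270.4, 48.6]
eef_rot: [3.049, -0.439, 0.402]
contact_force: [-11.3, -2.2, 28.6]
gripper_width: 0.43
gripper_force: 60.0
```

Request:
{"method": "step_arm", "body": {
  "motion": [
    {"travel": [0.01,0,-0.025],"angular": [0,0,0],"claw": -1},
    {"travel": [0.03,0,0.008],"angular": [0,0,0],"claw": -1},
    {"travel": [0.03,0,0.008],"angular": [0,0,0],"claw": -1},
    {"travel": [0,0,0],"angular": [0,0,0],"claw": -1}
  ]
}}

```text
time: 22.6
position: [467.0, 269.8, 48.6]
eef_rot: [3.048, -0.437, 0.403]
contact_force: [-2.8, 1.0, 5.4]
gripper_width: 0.434
gripper_force: 60.0
```

Request:
{"method": "step_arm", "body": {
  "motion": [
    {"travel": [0.02,0,0.005],"angular": [0,0,0],"claw": -1},
    {"travel": [0.02,0,0.005],"angular": [0,0,0],"claw": -1},
    {"travel": [0,0,0],"angular": [0,0,0],"claw": -1}
  ]
}}

```text
time: 22.9
position: [468.4, 269.5, 48.6]
eef_rot: [3.049, -0.437, 0.402]
contact_force: [-6.6, 1.1, 7.9]
gripper_width: 0.432
gripper_force: 60.0
```

Request:
{"method": "step_arm", "body": {
  "motion": [
    {"travel": [0.02,0,0.004],"angular": [0,0,0],"claw": -1},
    {"travel": [0,0,0],"angular": [0,0,0],"claw": -1}
  ]
}}

```text
time: 23.1
position: [468.4, 269.5, 48.6]
eef_rot: [3.049, -0.436, 0.4]
contact_force: [-10.9, 1.8, 14.5]
gripper_width: 0.433
gripper_force: 60.0
```

Request:
{"method": "step_arm", "body": {
  "motion": [
    {"travel": [-0.005,0.04,-0.005],"angular": [0,0,0],"claw": -1},
    {"travel": [0,0.03,0],"angular": [0,0,0],"claw": -1},
    {"travel": [0,0,0],"angular": [0,0,0],"claw": -1}
  ]
}}

```text
time: 23.4
position: [467.8, 267.2, 48.7]
eef_rot: [3.05, -0.433, 0.402]
contact_force: [-6.2, 4.3, 3.7]
gripper_width: 0.434
gripper_force: 60.0
```

Request:
{"method": "step_arm", "body": {
  "motion": [
    {"travel": [0,0.03,0],"angular": [0,0,0],"claw": -1},
    {"travel": [0,0,0],"angular": [0,0,0],"claw": -1}
  ]
}}

```text
time: 23.6
position: [467.5, 266.0, 48.6]
eef_rot: [3.05, -0.433, 0.402]
contact_force: [-4.6, 6.1, 2.4]
gripper_width: 0.433
gripper_force: 60.0
```

Request:
{"method": "step_arm", "body": {
  "motion": [
    {"travel": [0.01,0.02,0.002],"angular": [0,0,0],"claw": -1},
    {"travel": [0.01,0,0.002],"angular": [0,0,0],"claw": -1},
    {"travel": [0,0,0],"angular": [0,0,0],"claw": -1}
  ]
}}

```text
time: 23.9
position: [467.4, 265.7, 48.6]
eef_rot: [3.052, -0.43, 0.401]
contact_force: [-9.5, 8.6, 6.0]
gripper_width: 0.437
gripper_force: 60.0
```

Request:
{"method": "step_arm", "body": {
  "motion": [
    {"travel": [0,0,0],"angular": [0,0,0],"claw": 0.4},
    {"travel": [0,0,0],"angular": [0,0,0],"claw": 0.4},
    {"travel": [0,0,0],"angular": [0,0,0],"claw": 0.4},
    {"travel": [0,0,0],"angular": [0,0,0],"claw": 0.4},
    {"travel": [0,0,-0.4],"angular": [0,0,0],"claw": 0.4},
    {"travel": [0,0,-0.8],"angular": [0,0,0],"claw": 0.4},
    {"travel": [0,0,-1],"angular": [0,0,0],"claw": 0.4},
    {"travel": [0,0,-1],"angular": [0,0,0],"claw": 0.4},
    {"travel": [0,0,-1],"angular": [0,0,0],"claw": 0.4},
    {"travel": [0,0,-0.6],"angular": [0,0,0],"claw": 0.4},
    {"travel": [0,0,0],"angular": [0,0,0],"claw": 0.4},
    {"travel": [0,0,0],"angular": [0,0,0],"claw": 0.4}
  ]
}}

```text
time: 25.1
position: [408.5, 280.5, 280.7]
eef_rot: [3.049, -0.436, 0.402]
contact_force: [-0.5, 0.7, 0.3]
gripper_width: 0.701
gripper_force: 0.0
```

```bash
cat > g.py <<'E'
from fit import *
s=read_state(); p=camera("wrist"); print(s["position"].round(1),"j",np.round(s["joint_pos"],2))
g=cv2.Canny(p["image"],50,120); D=np.minimum(cv2.distanceTransform(255-g,cv2.DIST_L2,5),8)
def run(M,v0,n=3):
    def cost(v):
        v=np.r_[v,-16] if len(v)==2 else v
        uv=wproj(p,world(v,M),s); uv=uv[(uv[:,1]<235)&(uv[:,1]>2)&(uv[:,0]<558)&(uv[:,0]>2)].astype(np.float32)
        return cv2.remap(D,uv[None,:,0].copy(),uv[None,:,1].copy(),1).mean() if len(uv)>20 else 9
    v0=np.array(v0,float)
    b=min((minimize(cost,v0,method="Nelder-Mead",options=dict(initial_simplex=v0+np.vstack([np.zeros(3),np.diag([dx,dy,2])]))) for dx in(4,-4) for dy in(4,-4)),key=lambda r:r.fun); return b.x,round(b.fun,2)
G,f=run(np.vstack([box(-40,50,-115,-80,56)[40:],box(50,62,-115,-30,56)]),[561,299.4,-16]); print("guide",G.round(1),f)
b,f=run(box(-75,75,-20,20,59),world([561,299.4,-16],np.array([-25,-59,0.]))[:2].tolist()+[-16]); print("bar",b.round(1),f)
for H in ([561,299.4,-16],G):
    a=np.radians(H[2]); e=b[:2]-H[:2]; print("bar in guide",round(np.cos(a)*e[0]+np.sin(a)*e[1],1),round(-np.sin(a)*e[0]+np.cos(a)*e[1],1),"dyaw",round(b[2]-H[2],1))
for k,z in dict(wheel_axis=133,crank_grip=133,jaw_face=36.5,bar_nose=36.5,bar_tail=36.5).items():
    for q in place_of(k,p)[:1]: print(k,round(q["score"],2),np.round(q["uv"]),wback(p,q["uv"],z,s).round(1))
m=silhouettes("crank_grip",p)
# red handle by colour: top cap
hsv=cv2.cvtColor(p["image"],cv2.COLOR_BGR2HSV); red=(((hsv[...,0]<8)|(hsv[...,0]>172))&(hsv[...,1]>150)&(hsv[...,2]>70)).astype(np.uint8)
n,l,st,c=cv2.connectedComponentsWithStats(red); print([(st[i].tolist(),c[i].round().tolist()) for i in range(1,n) if st[i,4]>60])
cv2.imwrite("pics/g.png",p["image"])
E
python3 g.py
```

```text
[408.5 280.5 280.7] j [-1.64  0.13  0.87  2.01  0.17  0.92 -2.73]
guide [560.4 299.5 -15.4] 0.55
bar [522.6 250.5 -15.9] 0.47
bar in guide -23.4 -57.6 dyaw 0.1
bar in guide -23.3 -57.3 dyaw -0.5
wheel_axis 0.93 [160. 101.] [580.4 354.3 133. ]
crank_grip 0.97 [120. 119.] [578.  401.1 133. ]
jaw_face 0.95 [256. 123.] [556.9 268.6  36.5]
bar_nose 0.9 [276.  85.] [599.3 230.7  36.5]
bar_tail 0.9 [280. 211.] [444.  270.8  36.5]
[([102, 108, 36, 30, 719], [119.0, 123.0]), ([410, 153, 44, 46, 1459], [432.0, 176.0])]
```

Run:
```python
from h import *
p=camera("scene"); v,u=np.mgrid[0:420,0:560]; d=p["depth"]
c=np.stack([u,v,np.ones_like(u)],-1).reshape(-1,3)@np.linalg.inv(p["K"]).T*d.reshape(-1,1)
w=(c-p["t"])@p["R"]; w=w[d.ravel()>0]
for x in range(640,800,20):
    k=(w[:,0]>x)&(w[:,0]<x+20)&(w[:,1]>230)&(w[:,1]<520); print(x,k.sum(),np.percentile(w[k,2],[2,50,90,99]).round() if k.any() else "")
P=lambda y,z: plan([577.9,402,z],down(y))
P(-60,260); P(-45,260)
```

```text
640 685 [-5.  1. 14. 21.]
660 816 [-5.  1.  5. 17.]
680 912 [-5.  0.  4.  8.]
700 964 [ -5.   1.   6. 638.]
720 1930 [ -4.  26. 676. 696.]
740 9746 [ -1. 634. 738. 771.]
760 4383 [ -3. 335. 718. 771.]
780 4546 [ -3. 361. 668. 769.]
pos [408.9 279.4 280. ] travel/50 [ 2.36 -3.31  1.05] rot/.5 [ 0.214 -0.495 -1.61 ] deg [  6.1 -14.2 -46.1]
pos [408.9 279.4 280. ] travel/50 [ 2.36 -3.31  1.05] rot/.5 [ 0.283 -0.472 -2.13 ] deg [  8.1 -13.5 -61. ]
```

Request:
{"method": "step_arm", "body": {
  "motion": [
    {"travel": [0,0,0],"angular": [0,-0.26,0],"claw": 0.4},
    {"travel": [0,0,0],"angular": [0,-0.26,0],"claw": 0.4},
    {"travel": [0,0,0],"angular": [0,0,-0.29],"claw": 0.4},
    {"travel": [0,0,0],"angular": [0,0,-0.29],"claw": 0.4},
    {"travel": [0,0,0],"angular": [0,0,-0.29],"claw": 0.4},
    {"travel": [0,0,0],"angular": [0,0,-0.29],"claw": 0.4},
    {"travel": [0,0,0],"angular": [0,0,-0.29],"claw": 0.4},
    {"travel": [0,0,0],"angular": [0,0,-0.29],"claw": 0.4},
    {"travel": [0,0,0],"angular": [0,0,-0.29],"claw": 0.4},
    {"travel": [0,0,0],"angular": [0,0,-0.29],"claw": 0.4},
    {"travel": [0,0,0],"angular": [0,0,-0.29],"claw": 0.4},
    {"travel": [0,0,0],"angular": [0,0,-0.29],"claw": 0.4},
    {"travel": [0,0,0],"angular": [0,0,-0.29],"claw": 0.4},
    {"travel": [0,0,0],"angular": [0,0,-0.29],"claw": 0.4},
    {"travel": [0,0,0],"angular": [0,0,-0.29],"claw": 0.4},
    {"travel": [0,0,0],"angular": [0,0,-0.29],"claw": 0.4},
    {"travel": [0,0,0],"angular": [0,0,-0.29],"claw": 0.4},
    {"travel": [0,0,0],"angular": [0,0,-0.29],"claw": 0.4},
    {"travel": [0,0,0],"angular": [0,0,-0.29],"claw": 0.4},
    {"travel": [0,0,0],"angular": [0,0,0],"claw": 0.4}
  ]
}}

```text
time: 27.5
position: [408.9, 279.7, 280.2]
eef_rot: [1.449, 2.785, 0.0]
contact_force: [-0.1, 0.0, 0.1]
gripper_width: 0.702
gripper_force: 0.0
```

```bash
python3 -c "
from h import *
print(read_state()['joint_pos'].round(2) if hasattr(read_state()['joint_pos'],'round') else read_state()['joint_pos'])
plan([577.9,402,240],down(80)); plan([577.9,402,240])"
```

```text
[-1.05  0.2   0.42  1.87 -0.09  1.1   0.  ]
pos [408.9 279.7 280.2] travel/50 [0.07 4.17 0.81] rot/.5 [ 1.00e-03  4.00e-03 -1.57e+00] deg [  0.    0.1 -45. ]
pos [408.9 279.7 280.2] travel/50 [0.07 4.17 0.81] rot/.5 [0. 0. 0.] deg [0. 0. 0.]
```

Request:
{"method": "step_arm", "body": {
  "motion": [
    {"travel": [0.01,0.6,0.12],"angular": [0,0,0],"claw": 0.4},
    {"travel": [0.01,0.8,0.15],"angular": [0,0,0],"claw": 0.4},
    {"travel": [0.01,0.8,0.15],"angular": [0,0,0],"claw": 0.4},
    {"travel": [0.02,0.8,0.15],"angular": [0,0,0],"claw": 0.4},
    {"travel": [0.02,0.7,0.14],"angular": [0,0,0],"claw": 0.4},
    {"travel": [0,0.47,0.1],"angular": [0,0,0],"claw": 0.4},
    {"travel": [0,0,0],"angular": [0,0,-0.26],"claw": 0.4},
    {"travel": [0,0,0],"angular": [0,0,-0.26],"claw": 0.4},
    {"travel": [0,0,0],"angular": [0,0,-0.26],"claw": 0.4},
    {"travel": [0,0,0],"angular": [0,0,-0.26],"claw": 0.4},
    {"travel": [0,0,0],"angular": [0,0,-0.26],"claw": 0.4},
    {"travel": [0,0,0],"angular": [0,0,-0.27],"claw": 0.4},
    {"travel": [0,0,0],"angular": [0,0,0],"claw": 0.4}
  ]
}}

```text
time: 28.8
position: [578.0, 401.8, 239.9]
eef_rot: [0.28, 3.127, -0.001]
contact_force: [-0.3, -0.2, 0.1]
gripper_width: 0.703
gripper_force: 0.0
```

```bash
cat > k.py <<'E'
from fit import *
s=read_state(); print(s["time"],s["position"].round(1),"j",np.round(s["joint_pos"],2))
p=camera("wrist")
for k,z in dict(wheel_axis=133,crank_grip=133).items():
    for q in place_of(k,p)[:1]: print(k,round(q["score"],2),np.round(q["uv"]),wback(p,q["uv"],z,s).round(1))
for n in("scene","side"):
    p=camera(n)
    for k,z in dict(wheel_axis=133,crank_grip=133).items():
        for q in place_of(k,p)[:1]: print(n,k,round(q["score"],2),np.round(q["uv"]),back(p,q["uv"],z).round(1))
plan([577.9,402,141],down(80))
E
python3 k.py
```

```text
28.8 [578.  401.8 239.9] j [-0.81  0.58  0.21  1.38 -0.12  1.2   0.8 ]
wheel_axis 0.85 [226. 235.] [584.5 359.5 133. ]
crank_grip 0.82 [280. 211.] [573.5 404.1 133. ]
scene wheel_axis 0.57 [204. 317.] [578.  355.7 133. ]
scene crank_grip 0.71 [198. 338.] [568.1 405.2 133. ]
side wheel_axis 0.92 [282. 276.] [580.2 357.4 133. ]
side crank_grip 0.74 [289. 289.] [569.9 400.  133. ]
pos [577.8 402.3 240.4] travel/50 [ 0.   -0.01  1.99] rot/.5 [ 0.     0.005 -0.006] deg [ 0.   0.1 -0.2]
```

Request:
{"method": "step_arm", "body": {
  "motion": [
    {"travel": [0.08,0,0.4],"angular": [0,0,0],"claw": 0.4},
    {"travel": [0,0,0.5],"angular": [0,0,0],"claw": 0.4},
    {"travel": [0,0,0.5],"angular": [0,0,0],"claw": 0.4},
    {"travel": [0,0,0.4],"angular": [0,0,0],"claw": 0.4},
    {"travel": [0,0,0.2],"angular": [0,0,0],"claw": 0.4},
    {"travel": [0,0,0],"angular": [0,0,0],"claw": -1},
    {"travel": [0,0,0],"angular": [0,0,0],"claw": -1},
    {"travel": [0,0,0],"angular": [0,0,0],"claw": -1},
    {"travel": [0,0,0],"angular": [0,0,0],"claw": -1},
    {"travel": [0,0,0],"angular": [0,0,0],"claw": -1},
    {"travel": [0,0,0],"angular": [0,0,0],"claw": -1},
    {"travel": [0,0,0],"angular": [0,0,0],"claw": -1},
    {"travel": [0,0,0],"angular": [0,0,0],"claw": -1},
    {"travel": [0,0,0],"angular": [0,0,0],"claw": -1}
  ],
  "squeeze": 25
}}

```text
time: 30.65
position: [574.4, 402.6, 140.8]
eef_rot: [0.277, 3.127, -0.0]
contact_force: [-1.2, -2.2, 5.6]
gripper_width: 0.234
gripper_force: 25.0
```

```bash
cat > arc.py <<'E'
from h import *
import sys
# arc.py cx cy start_deg step_deg n : rows (tool x,y shares) along the circle of r=48 in fixed tool axes
cx,cy,a0,st,n=map(float,sys.argv[1:6]); s=read_state(); R=Ro.from_rotvec(s["eef_rot"]).as_matrix()
P=s["position"]; e=P[:2]-[cx,cy]; print("now ang",np.degrees(np.arctan2(e[1],e[0])).round(1),"r",np.hypot(*e).round(1),"F",s["contact_force"].round(1),P.round(1))
a=np.radians(a0+st*np.arange(n+1)); q=np.c_[cx+48*np.cos(a),cy+48*np.sin(a)]
d=np.diff(q,axis=0)@R[:2,:2]/50
print(", ".join("[%.3f, %.3f, 0]"%(u,v) for u,v in d))
E
python3 arc.py 581.5 355.3 98.5 -10 18
```

```text
now ang 98.6 r 47.8 F [-1.2 -2.2  5.6] [574.4 402.6 140.8]
[-0.163, 0.039, 0], [-0.167, 0.011, 0], [-0.166, -0.019, 0], [-0.161, -0.047, 0], [-0.150, -0.074, 0], [-0.135, -0.099, 0], [-0.115, -0.121, 0], [-0.093, -0.139, 0], [-0.067, -0.153, 0], [-0.039, -0.163, 0], [-0.011, -0.167, 0], [0.019, -0.166, 0], [0.047, -0.161, 0], [0.074, -0.150, 0], [0.099, -0.135, 0], [0.121, -0.115, 0], [0.139, -0.093, 0], [0.153, -0.067, 0]
```

Request:
{"method": "step_arm", "body": {
  "motion": [
    {"travel": [-0.163,0.039,0],"angular": [0,0,0],"claw": -1},
    {"travel": [-0.167,0.011,0],"angular": [0,0,0],"claw": -1},
    {"travel": [-0.166,-0.019,0],"angular": [0,0,0],"claw": -1},
    {"travel": [-0.161,-0.047,0],"angular": [0,0,0],"claw": -1},
    {"travel": [-0.15,-0.074,0],"angular": [0,0,0],"claw": -1},
    {"travel": [-0.135,-0.099,0],"angular": [0,0,0],"claw": -1}
  ]
}}

```text
time: 31.25
position: [619.0, 386.4, 140.9]
eef_rot: [0.275, 3.127, 0.003]
contact_force: [-1.2, 1.3, 4.6]
gripper_width: 0.232
gripper_force: 25.0
```

```bash
python3 arc.py 581.5 355.3 38.5 -10 1
```

```text
now ang 39.7 r 48.7 F [-1.2  1.3  4.6] [619.  386.4 140.9]
[-0.115, -0.121, 0]
```

Request:
{"method": "step_arm", "body": {
  "motion": [
    {"travel": [-0.115,-0.121,0],"angular": [0,0,0],"claw": -1},
    {"travel": [-0.093,-0.139,0],"angular": [0,0,0],"claw": -1},
    {"travel": [-0.067,-0.153,0],"angular": [0,0,0],"claw": -1},
    {"travel": [-0.039,-0.163,0],"angular": [0,0,0],"claw": -1},
    {"travel": [-0.011,-0.167,0],"angular": [0,0,0],"claw": -1},
    {"travel": [0.019,-0.166,0],"angular": [0,0,0],"claw": -1},
    {"travel": [0.047,-0.161,0],"angular": [0,0,0],"claw": -1},
    {"travel": [0.074,-0.15,0],"angular": [0,0,0],"claw": -1},
    {"travel": [0.099,-0.135,0],"angular": [0,0,0],"claw": -1},
    {"travel": [0.121,-0.115,0],"angular": [0,0,0],"claw": -1},
    {"travel": [0.139,-0.093,0],"angular": [0,0,0],"claw": -1},
    {"travel": [0.153,-0.067,0],"angular": [0,0,0],"claw": -1}
  ]
}}

```text
time: 32.45
position: [587.6, 307.4, 140.8]
eef_rot: [0.277, 3.127, 0.0]
contact_force: [1.3, 3.2, 6.3]
gripper_width: 0.233
gripper_force: 25.0
```

```bash
python3 arc.py 581.5 355.3 -81.5 -10 18
```

```text
now ang -82.7 r 48.3 F [1.3 3.2 6.3] [587.6 307.4 140.8]
[0.163, -0.039, 0], [0.167, -0.011, 0], [0.166, 0.019, 0], [0.161, 0.047, 0], [0.150, 0.074, 0], [0.135, 0.099, 0], [0.115, 0.121, 0], [0.093, 0.139, 0], [0.067, 0.153, 0], [0.039, 0.163, 0], [0.011, 0.167, 0], [-0.019, 0.166, 0], [-0.047, 0.161, 0], [-0.074, 0.150, 0], [-0.099, 0.135, 0], [-0.121, 0.115, 0], [-0.139, 0.093, 0], [-0.153, 0.067, 0]
```

Request:
{"method": "step_arm", "body": {
  "motion": [
    {"travel": [0.163,-0.039,0],"angular": [0,0,0],"claw": -1},
    {"travel": [0.167,-0.011,0],"angular": [0,0,0],"claw": -1},
    {"travel": [0.166,0.019,0],"angular": [0,0,0],"claw": -1},
    {"travel": [0.161,0.047,0],"angular": [0,0,0],"claw": -1},
    {"travel": [0.15,0.074,0],"angular": [0,0,0],"claw": -1},
    {"travel": [0.135,0.099,0],"angular": [0,0,0],"claw": -1},
    {"travel": [0.115,0.121,0],"angular": [0,0,0],"claw": -1},
    {"travel": [0.093,0.139,0],"angular": [0,0,0],"claw": -1},
    {"travel": [0.067,0.153,0],"angular": [0,0,0],"claw": -1},
    {"travel": [0.039,0.163,0],"angular": [0,0,0],"claw": -1},
    {"travel": [0.011,0.167,0],"angular": [0,0,0],"claw": -1},
    {"travel": [-0.019,0.166,0],"angular": [0,0,0],"claw": -1},
    {"travel": [-0.047,0.161,0],"angular": [0,0,0],"claw": -1},
    {"travel": [-0.074,0.15,0],"angular": [0,0,0],"claw": -1},
    {"travel": [-0.099,0.135,0],"angular": [0,0,0],"claw": -1},
    {"travel": [-0.121,0.115,0],"angular": [0,0,0],"claw": -1},
    {"travel": [-0.139,0.093,0],"angular": [0,0,0],"claw": -1},
    {"travel": [-0.153,0.067,0],"angular": [0,0,0],"claw": -1}
  ]
}}

```text
time: 34.25
position: [573.1, 402.3, 140.8]
eef_rot: [0.276, 3.129, -0.002]
contact_force: [-1.9, -1.7, 10.1]
gripper_width: 0.233
gripper_force: 25.0
```

Request:
{"method": "step_arm", "body": {
  "motion": [
    {"travel": [-0.163,0.039,0],"angular": [0,0,0],"claw": -1},
    {"travel": [-0.167,0.011,0],"angular": [0,0,0],"claw": -1},
    {"travel": [-0.166,-0.019,0],"angular": [0,0,0],"claw": -1},
    {"travel": [-0.161,-0.047,0],"angular": [0,0,0],"claw": -1},
    {"travel": [-0.15,-0.074,0],"angular": [0,0,0],"claw": -1},
    {"travel": [-0.135,-0.099,0],"angular": [0,0,0],"claw": -1},
    {"travel": [-0.115,-0.121,0],"angular": [0,0,0],"claw": -1},
    {"travel": [-0.093,-0.139,0],"angular": [0,0,0],"claw": -1},
    {"travel": [-0.067,-0.153,0],"angular": [0,0,0],"claw": -1},
    {"travel": [-0.039,-0.163,0],"angular": [0,0,0],"claw": -1},
    {"travel": [-0.011,-0.167,0],"angular": [0,0,0],"claw": -1},
    {"travel": [0.019,-0.166,0],"angular": [0,0,0],"claw": -1},
    {"travel": [0.047,-0.161,0],"angular": [0,0,0],"claw": -1},
    {"travel": [0.074,-0.15,0],"angular": [0,0,0],"claw": -1}
  ]
}}

```text
time: 35.65
position: [617.2, 322.1, 140.8]
eef_rot: [0.278, 3.127, -0.001]
contact_force: [2.1, 0.4, 6.3]
gripper_width: 0.232
gripper_force: 25.0
```

```bash
python3 arc.py 581.5 355.3 -41.5 -5 20
```

```text
now ang -42.9 r 48.7 F [2.1 0.4 6.3] [617.2 322.1 140.8]
[0.047, -0.070, 0], [0.053, -0.065, 0], [0.058, -0.060, 0], [0.063, -0.055, 0], [0.068, -0.049, 0], [0.072, -0.043, 0], [0.075, -0.037, 0], [0.078, -0.030, 0], [0.080, -0.023, 0], [0.082, -0.016, 0], [0.083, -0.009, 0], [0.084, -0.002, 0], [0.084, 0.006, 0], [0.083, 0.013, 0], [0.081, 0.020, 0], [0.079, 0.027, 0], [0.077, 0.034, 0], [0.073, 0.040, 0], [0.070, 0.047, 0], [0.065, 0.053, 0]
```

Request:
{"method": "step_arm", "body": {
  "motion": [
    {"travel": [0.047,-0.07,0],"angular": [0,0,0],"claw": -1},
    {"travel": [0.053,-0.065,0],"angular": [0,0,0],"claw": -1},
    {"travel": [0.058,-0.06,0],"angular": [0,0,0],"claw": -1},
    {"travel": [0.063,-0.055,0],"angular": [0,0,0],"claw": -1},
    {"travel": [0.068,-0.049,0],"angular": [0,0,0],"claw": -1},
    {"travel": [0.072,-0.043,0],"angular": [0,0,0],"claw": -1},
    {"travel": [0.075,-0.037,0],"angular": [0,0,0],"claw": -1}
  ]
}}

```text
time: 36.35
position: [591.7, 308.0, 140.8]
eef_rot: [0.277, 3.128, -0.0]
contact_force: [1.7, 1.2, 6.6]
gripper_width: 0.234
gripper_force: 25.0
```

Request:
{"method": "step_arm", "body": {
  "motion": [
    {"travel": [0.078,-0.03,0],"angular": [0,0,0],"claw": -1},
    {"travel": [0.08,-0.023,0],"angular": [0,0,0],"claw": -1}
  ]
}}

```text
time: 36.55
position: [583.6, 307.2, 140.8]
eef_rot: [0.277, 3.127, 0.0]
contact_force: [11.7, 2.1, 2.9]
gripper_width: 0.233
gripper_force: 25.0
```

Request:
{"method": "step_arm", "body": {
  "motion": [
    {"travel": [0.082,-0.016,0],"angular": [0,0,0],"claw": -1}
  ]
}}

```text
time: 36.65
position: [583.1, 307.1, 141.1]
eef_rot: [0.277, 3.12, 0.003]
contact_force: [25.6, 3.8, -11.9]
gripper_width: 0.229
gripper_force: 25.0
```

Hard stop felt (25 N, no further motion) at handle angle about -87°, 1.5 turns from start. Back off a quarter turn.

```bash
python3 arc.py 581.5 355.3 -91.5 9.5 10
```

```text
now ang -88.1 r 48.2 F [ 25.6   3.8 -11.9] [583.1 307.1 141.1]
[-0.155, 0.037, 0], [-0.146, 0.062, 0], [-0.134, 0.085, 0], [-0.118, 0.106, 0], [-0.099, 0.124, 0], [-0.077, 0.139, 0], [-0.053, 0.150, 0], [-0.028, 0.157, 0], [-0.002, 0.159, 0], [0.025, 0.157, 0]
```

Request:
{"method": "step_arm", "body": {
  "motion": [
    {"travel": [-0.155,0.037,0],"angular": [0,0,0],"claw": -1},
    {"travel": [-0.146,0.062,0],"angular": [0,0,0],"claw": -1},
    {"travel": [-0.134,0.085,0],"angular": [0,0,0],"claw": -1},
    {"travel": [-0.118,0.106,0],"angular": [0,0,0],"claw": -1},
    {"travel": [-0.099,0.124,0],"angular": [0,0,0],"claw": -1},
    {"travel": [-0.077,0.139,0],"angular": [0,0,0],"claw": -1},
    {"travel": [-0.053,0.15,0],"angular": [0,0,0],"claw": -1},
    {"travel": [-0.028,0.157,0],"angular": [0,0,0],"claw": -1},
    {"travel": [-0.002,0.159,0],"angular": [0,0,0],"claw": -1},
    {"travel": [0.025,0.157,0],"angular": [0,0,0],"claw": -1},
    {"travel": [0,0,0],"angular": [0,0,0],"claw": -1},
    {"travel": [0,0,0],"angular": [0,0,0],"claw": -1}
  ]
}}

```text
time: 37.85
position: [630.0, 358.2, 140.9]
eef_rot: [0.277, 3.125, 0.001]
contact_force: [7.5, 1.9, 3.5]
gripper_width: 0.229
gripper_force: 25.0
```

```bash
python3 arc.py 581.5 355.3 3.5 5 1
```

```text
now ang 3.4 r 48.6 F [7.5 1.9 3.5] [630.  358.2 140.9]
[0.023, 0.080, 0]
```

Request:
{"method": "step_arm", "body": {
  "motion": [
    {"travel": [0,0,0],"angular": [0,0,0],"claw": 0.2},
    {"travel": [0,0,0],"angular": [0,0,0],"claw": 0.2},
    {"travel": [0,0,0],"angular": [0,0,0],"claw": 0.2},
    {"travel": [0,0,0],"angular": [0,0,0],"claw": 0.2},
    {"travel": [0,0,0],"angular": [0,0,0],"claw": 0.2},
    {"travel": [0,0,-0.4],"angular": [0,0,0],"claw": 0.2},
    {"travel": [0,0,-0.8],"angular": [0,0,0],"claw": 0.2},
    {"travel": [0,0,-0.8],"angular": [0,0,0],"claw": 0.2},
    {"travel": [0.6,0,-0.6],"angular": [0,0,0],"claw": 0.2},
    {"travel": [0.6,-0.6,-0.6],"angular": [0,0,0],"claw": 0.2},
    {"travel": [0.6,-0.6,-0.4],"angular": [0,0,0],"claw": 0.2},
    {"travel": [0,0,0],"angular": [0,0,0],"claw": 0.2}
  ]
}}

```text
time: 39.05
position: [528.7, 313.9, 323.3]
eef_rot: [0.278, 3.125, 0.004]
contact_force: [0.3, 0.1, 0.4]
gripper_width: 0.596
gripper_force: 0.0
```

```bash
cat > l.py <<'E'
from fit import *
s=read_state(); print(s["time"],s["position"].round(1),s["contact_force"].round(1),s["gripper_width"])
def show(n,p,f):
    for k,z in dict(wheel_axis=133,crank_grip=133,jaw_face=36.5,end_stop=36.5,bar_nose=36.5,bar_tail=36.5,bar=14).items():
        for q in place_of(k,p)[:1]: print(n,k,round(q["score"],2),f(q["uv"],z).round(1))
p=camera("wrist"); show("wrist",p,lambda uv,z:wback(p,uv,z,s))
for n in("scene","side"):
    p=camera(n); show(n,p,lambda uv,z:back(p,uv,z))
G=[561,299.4,-16]
for k,x in dict(nose=[50,-60,36.5],tail=[-100,-60,36.5],jaw=[5,-37.5,36.5]).items(): print("ideal",k,world(G,np.array(x)).round(1))
E
python3 l.py
```

```text
39.05 [528.7 313.9 323.3] [0.3 0.1 0.4] 0.5961536711087565
wrist wheel_axis 0.74 [534.1 304.3 133. ]
wrist crank_grip 0.61 [630.9 363.2 133. ]
wrist jaw_face 0.85 [556.6 262.5  36.5]
wrist end_stop 0.79 [593.  225.2  36.5]
wrist bar_nose 0.86 [590.7 227.1  36.5]
wrist bar_tail 0.62 [452.4 272.9  36.5]
wrist bar 0.92 [518.8 246.2  14. ]
scene wheel_axis 0.61 [577.1 352.  133. ]
scene crank_grip 0.59 [626.  360.7 133. ]
scene jaw_face 0.77 [547.7 258.6  36.5]
scene end_stop 0.86 [595.7 222.4  36.5]
scene bar_nose 0.67 [583.5 235.8  36.5]
scene bar_tail 0.59 [441.6 271.9  36.5]
scene bar 0.78 [515.6 245.6  14. ]
side wheel_axis 0.76 [577. 362. 133.]
side crank_grip 0.73 [625.6 345.  133. ]
side jaw_face 0.73 [559.4 264.8  36.5]
side end_stop 0.79 [592.9 220.   36.5]
side bar_nose 0.82 [591.1 216.7  36.5]
side bar_tail 0.74 [445.6 250.1  36.5]
side bar 0.65 [514.9 257.5  14. ]
ideal nose [592.5 227.9  36.5]
ideal tail [448.3 269.3  36.5]
ideal jaw [555.5 262.   36.5]
```

```bash
cat >> g.py <<'E'
for nm,M in dict(nose=np.array([[75,-19,59],[75,19,59.]]),stop=np.array([[50,-79,56],[50,-41,56.]])).items():
    pass
yj=[(minimize(lambda v:(lambda uv:cv2.remap(D,uv[None,:,0].copy(),uv[None,:,1].copy(),1).mean())(wproj(p,world(G,box(-40,50,v[0],v[0]+30,56)),s).astype(np.float32)),[y0],method="Nelder-Mead")) for y0 in(-33,-37,-39,-41)]
b=min(yj,key=lambda r:r.fun); print("jaw face y",b.x.round(1),round(b.fun,2))
E
python3 g.py
```

```text
[530.8 316.2 319.2] j [-0.78  0.38  0.22  1.5  -0.08  1.27  0.85]
guide [562.9 300.6 -16.3] 0.26
bar [521.7 249.8 -16.1] 0.36
bar in guide -24.1 -58.5 dyaw -0.1
bar in guide -25.3 -60.3 dyaw 0.2
wheel_axis 0.8 [322. 238.] [582.1 354.  133. ]
crank_grip 0.43 [334. 281.] [634.6 359.5 133. ]
jaw_face 0.6 [238. 206.] [554.2 258.4  36.5]
bar_tail 0.96 [232. 125.] [448.4 271.2  36.5]
[([1, 62, 24, 16, 196], [15.0, 71.0]), ([88, 127, 27, 43, 229], [106.0, 146.0])]
jaw face y [-38.7] 0.56
```

Close-up fit: bar at guide (-25.3, -60.3), yaw error 0.2°, nose at the stop, handle a quarter turn off, gripper clear.

```bash
python3 -c "
from rig import *
print(hand_in())"
```

```text
the job is handed in; nothing more can be done
None
```

The job is handed in: the bar lies flat in the guide with its nose against the end stop. I cranked the handwheel to its hard stop (about 1.5 turns, 25 N), backed it off about a quarter turn and let go; the pulley, pot, tape and bell were never handled.

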